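Scoop rock chips into the waste box and work its plunger hatch

ROBOT

A 6-joint arm with a two-finger parallel gripper is mounted at the origin on the work surface. World frame = base frame: x ahead of the robot, y to its left, z up, the work surface at z = 0. Lengths are in m, angles in rad, forces in N, time in s.
With the tool pointing down it reaches from about 0.275 to 0.775 m from the base axis. Payload 14.6 kg.
Tool frame: the origin (TCP) lies at the very end of the fingers, on their centre line; the grasp point (between the pads) lies 19 mm behind it (r.grip_point_offset is the distance from the TCP to the grasp point, in m); z points along the fingers, y is the direction in which the jaws open and shut (so a half turn about z gives the same grasp; the last joint's range is limited). The gripper opens to 85 mm and grips with 20 to 120 N. Pads are 22 mm wide; open, the fingers measure 114 mm over their backs; the gripper's body (76 mm by 85 mm) begins 54 mm behind the grasp point. The pads swing forward as they close: fully open they stand 13 mm farther back than shut.
Start: joints at [1.118, 0.263, -0.048, 1.259, 0, 1.415], TCP at [0.154, 0.502, 0.231] pointing down, gripper open.
Joint ranges: [-2.65, 2.65], [-0.89, 1.7], [-1.18, 1.37], [-2.13, 2.11], [-1.35, 1.29], [-3.14, 3.14]. Speed limits (rad/s): [1.89, 1.89, 2.57, 2.79, 3.14, 3.14].

INTERFACE

Orientations are given as a 3x3 rotation matrix whose columns are the frame's x, y, z axes.
In Python, from station import r gives the robot as it stands.
- The arm moves only by the shell command python3 -m crank 'ROWS' [FORCE]. ROWS is JSON, a list of rows, each an object with "travel": the shift along the tool's x, y, z in m, a list of three; "rotation": the turn, a rotation vector about the tool's x, y, z in degrees, a list of three; "fingers": the closure, from 0 (fully open) to 1 (shut). In form: [{"travel": [dx, dy, dz], "rotation": [wx, wy, wz], "fingers": fingers}, ...]. A call has 1 to 12 rows; each row is the pose to reach, as a shift and turn from the pose commanded when the call began, along the tool's axes at that moment; what a row does not reach only later rows make up. A row lasts 1/10 s, in which the tool goes at most 50 mm and 8.59 degrees, less where a joint would pass 70% of its speed; a pose out of reach is approached as far as the arm can. A call with a gripper value outside its range is refused whole. The fingers move at their own pace and stop on an object; FORCE is the grip in N (left out, the last holds). Time passes only in rows, so rows that repeat a pose let the fingers close. It gives the time, the measured TCP pose, the force and the opening at its end, in the units of the state.
- r.observe(): the state, without advancing time (a new reading comes with each control period).
- r.read_camera(name): name is "scene" or "top" or "wrist"; returns the picture (480x640x3 uint8, red, green, blue); there is no depth.
- r.camera_params(name): a dict with "K" (3x3 intrinsics, pixels), "R" (3x3) and "t" (3): a world point X has camera coordinates R X + t; the wrist camera has in their place "T_tool_cam" (4x4, takes a point from camera to tool coordinates, whose origin is the TCP and whose axes are the flange's). Camera axes: x right, y down, z forward; pixel columns grow to the right and rows downward; lengths in m; the calibration is good to about 2 mm. The wrist camera is an equidistant fisheye: a pixel r from the principal point sees the ray r / f radians off the axis. A picture is of the moment at which its call begins: read the wrist's pose just before it. camera_params takes no time and is no camera call.
- r.job_done(): hands the job in, once; it reports no verdict.
The state is a dict: "time": time; "joint_positions": joint angles; "qvel": joint speeds; "effort": joint torques, N m; "tool_pos": TCP position; "ee_rot": TCP orientation; "wrist_force": force on the tool from outside, world axes, zero at the start; "ft_torque": the same for the moment, N m; "width": finger opening in m.
Only numpy, scipy, OpenCV 4.12 (cv2) and the standard library are available. Lean on these libraries where they do the work, as an engineer would, in place of code of your own. Each camera call takes 0.05 s, during which the arm holds its last target.

TASK

Clear rock chips away into the waste box: with the scoop, and never touching a chip with the fingers, scoop up chips from the tray and tip at least three of the five onto the closed hatch in the top of the box, then lay the scoop back flat on the middle of its cork mat. Then press the plunger all the way down to its stop, keep it there a moment so that the chips drop through, and let it spring right back up. Chips that you do not move must stay in the tray, none spilled on the bench, and the other things on the bench are to be left alone.

Things in the scene. Friction and masses are not known exactly. Their poses are not given: they have to be found in the camera images.
- scoop: loose polished aluminium hand scoop, 160-220 g. Flat, slippery pan open at the front: 84 mm wide (78 inside), bottom 3 mm thick from x = -55 to 68 mm, thinning to a lip over the last 18 mm; back wall 40 mm high at x = -55; side walls 34 mm high up to x = 15, then sloping to 16 mm at x = 62. Origin on the underside, x towards the lip, z up. Wooden handle bar above it: see point scoop_grip
- scoop_grip (a point): point in the scoop's handle, at scoop x = -20, y = 0, z = 90.5 mm, axes as the scoop. The handle is a level bar 110 mm long (scoop x = -95 to 15), 18 mm wide along y, z = 72 to 109 mm, carried by an 18 mm wide post at x = -60; pinch it here across y from above
- scoop_lip (a point): middle of the scoop's front lip, at scoop x = 68, y = 0, z = 0 mm
- mat: fixed flat cork mat, 200 (x) x 130 (y) x 4 mm, the scoop's place; the scoop starts on it. Origin under its centre, so its top is at z = 4 mm
- tray: fixed plywood tray, 210 (x) x 106 (y) mm, open at the -x end. Floor 4 mm thick, level from x = -105 to 40 mm and bare up to x = -74, then hollowed up to a high end: its surface runs through (x, z) = (40, 4), (64, 13), (83, 30), (95, 55), (99, 85) mm. Inner faces of the side walls at y = +-47 mm; they are 45 mm high, 85 mm from x = 75 on. Origin under its centre
- hopper: fixed grey waste box, 134 (x) x 160 (y) x 160 mm high, walls 5 mm. Top: open hopper, see point hopper_mouth. Below its hatch flaps is the closed chamber (floor at z = 5 mm, clear window on the +x side). On the -x side stands the plunger's housing, 70 mm wide, 145 mm high, x = -67 to -131 mm. Origin under the centre of the box without housing
- hopper_mouth (a point): centre of the hopper's open mouth at rim level, 160 mm above the hopper's origin, axes as the hopper. Inside 124 (x) x 150 (y) mm, 43 mm deep down to the hatch: two steel flaps hinged along the -x and +x walls that drop open as the plunger goes down and close as it comes back
- plunger (a joint): spring plunger of the waste box: 0 m at rest (up), 0.030 m fully down at its stop; moves straight down, about 6 N to start and 15 N at the stop, springs back when let go. The flaps' angle is 41 rad per m of it
- plunger_top (a point): centre of the top face of the plunger's black round head (60 mm across, 16 mm thick); at rest 100 mm to the -x side of the hopper's origin and 200 mm above it
- chip0: loose chip of brown rock, faceted lump, 34 x 29 x 24 mm, 20 to 40 g, lying in the tray; origin at its middle
- chip1: loose chip of brown rock, faceted lump, 31 x 31 x 25 mm, 20 to 40 g, lying in the tray; origin at its middle
- chip2: loose chip of brown rock, faceted lump, 33 x 28 x 24 mm, 20 to 40 g, lying in the tray; origin at its middle
- chip3: loose chip of brown rock, faceted lump, 30 x 30 x 23 mm, 20 to 40 g, lying in the tray; origin at its middle
- chip4: loose chip of brown rock, faceted lump, 33 x 30 x 25 mm, 20 to 40 g, lying in the tray; origin at its middle
- fossil: bystander: dark rock with a fossil on a cork disc, about 115 x 85 mm, 87 mm high; origin under its centre
- jar: bystander: amber jar with black cap, 60 mm across, 95 mm high; origin under its centre
- tin: bystander: round tin, 72 mm across, 110 mm high; origin under its centre
- hammer: bystander: hammer about 240 mm long, lying flat; origin under its middle, handle towards its -x
Mind the look-alikes: they are no part of the job. What is meant by the scoop is not turquoise, and is the larger of those in its own colour.

How it is judged:
By the outcome, as a careful person would: the job done as asked, in the order asked, and still so for the second after the job is handed in, with the robot touching nothing.
It also fails if it takes over 72 s, if anything falls off the work surface, if the arm or the gripper's body presses on something with over 40 N, if the wrist force passes 120 N, or if a joint passes its speed limit or range.

## Working session

There is one attempt and no reset: what is moved stays moved. The work goes in short steps, Python scripts to look and compute and a shell command to move; the robot and the scene stay as the last step left them, time stands still between calls to the robot, and variables do not carry over. Pictures are saved under pics/ and viewed, and the job is handed in when it is done.

```bash
ls; mkdir -p pics; python3 - <<'E'
from station import r
import cv2,json
print({k:(v.tolist() if hasattr(v,'tolist') else v) for k,v in r.observe().items()})
for n in ("scene","top","wrist"):
    im=r.read_camera(n); cv2.imwrite(f"pics/{n}0.png",im[:,:,::-1])
    print(n,{k:(v.tolist() if hasattr(v,'tolist') else v) for k,v in r.camera_params(n).items()})
print(r.observe()['time'], r.grip_point_offset)
E
```

```text
pics
{'time': 0.0, 'joint_positions': [1.1176832782997739, 0.2635266473658973, -0.04893664095090974, 1.2593918675746951, -2.1440883618154728e-05, 1.4154938357104747], 'qvel': [0.0008975739671045885, -0.000888697278025542, -0.0010455008556499654, -0.00042086732171708614, 0.0009160415948328042, 0.0014625037428597552], 'effort': [0.0036540935252560303, -63.76090049743652, 38.45643639564514, 0.013759871944785118, 3.449890527917887e-05, -1.562226316309534e-05], 'tool_pos': [0.15394117078799543, 0.501638688008754, 0.2308232734187024], 'ee_rot': [[-0.9559811950146145, 0.29342760167870807, -0.0004442426262329229], [0.29342790331679297, 0.9559807222576583, -0.0009613671706802763], [0.00014259572345846062, -0.0010494021190542873, -0.9999994392106688]], 'wrist_force': [0.25256878087146745, -0.529623343588417, -0.42784454891886714], 'ft_torque': [0.005442829461511696, -0.0221549821572128, 0.030490138982708526], 'width': 0.08575734940302031}
scene {'K': [[437.12302691479033, 0.0, 319.54706019616435], [0.0, 437.12302691479033, 233.40478658690895], [0.0, 0.0, 1.0]], 'R': [[0.6081914347943849, 0.793
[... 381 characters left out ...]
6018, -0.9998714676054803, -0.0016692497326121678], [-0.982522888196378, -0.015359224719906998, -0.18550705751062685], [0.18545757546256783, 0.004598095743544531, -0.9826415140930488]], 't': [-0.049115676718404555, 0.4914375602627835, 1.5307022609736791]}
wrist {'K': [[371.64829954431775, 0.0, 319.4241615520862], [0.0, 371.64829954431775, 235.0445772764194], [0.0, 0.0, 1.0]], 'T_tool_cam': [[-0.0005926897654457586, -0.9635129601134091, -0.26766102520228585, 0.06775262557892212], [0.9999989618360254, -0.0009226126569092956, 0.0011068481178253971, -0.0017459047422366814], [-0.0013134099560147704, -0.2676600913087007, 0.9635125066520439, -0.14248699400710776], [0.0, 0.0, 0.0, 1.0]]}
0.15 0.0187
```

View pics/scene0.png

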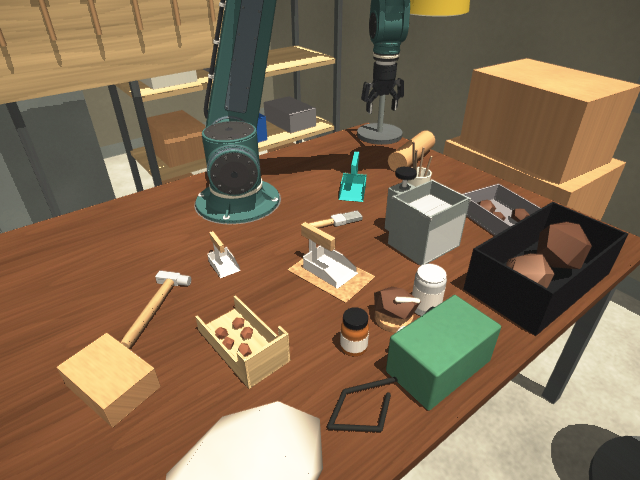

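View pics/top0.png

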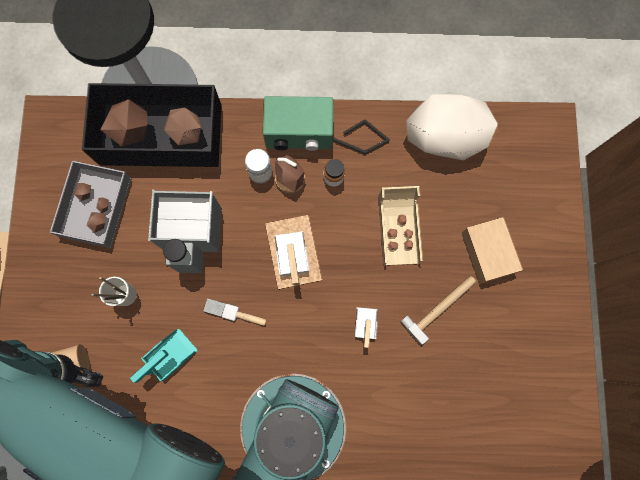

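View pics/wrist0.png

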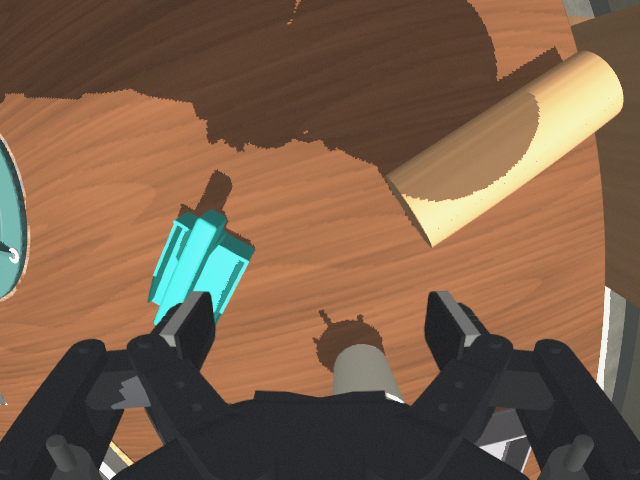

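```bash
cat > h.py <<'E'
import numpy as np, cv2
from station import r
def cast(name,uv,z):
    p=r.camera_params(name);K,R,t=map(np.array,(p['K'],p['R'],p['t']))
    d=R.T@np.linalg.solve(K,[uv[0],uv[1],1.]);c=-R.T@t
    return c+d*(z-c[2])/d[2]
def proj(name,X):
    p=r.camera_params(name);K,R,t=map(np.array,(p['K'],p['R'],p['t']))
    q=K@(R@np.array(X,float)+t);return q[:2]/q[2]
def tri(pairs):
    A=np.zeros((3,3));b=np.zeros(3)
    for n,uv in pairs:
        p=r.camera_params(n);K,R,t=map(np.array,(p['K'],p['R'],p['t']))
        d=R.T@np.linalg.solve(K,[uv[0],uv[1],1.]);d/=np.linalg.norm(d);c=-R.T@t
        M=np.eye(3)-np.outer(d,d);A+=M;b+=M@c
    return np.linalg.solve(A,b)
def crop(src,x,y,w,h,s,out):
    im=cv2.imread(src)[y:y+h,x:x+w]
    cv2.imwrite(out,cv2.resize(im,None,fx=s,fy=s,interpolation=cv2.INTER_CUBIC))
E
python3 - <<'E'
from h import *
crop('pics/top0.png',260,200,75,100,6,'pics/a.png')
crop('pics/top0.png',365,175,75,100,6,'pics/b.png')
crop('pics/top0.png',140,180,90,100,6,'pics/c.png')
E
```

```text
(no output)
```

View pics/a.png

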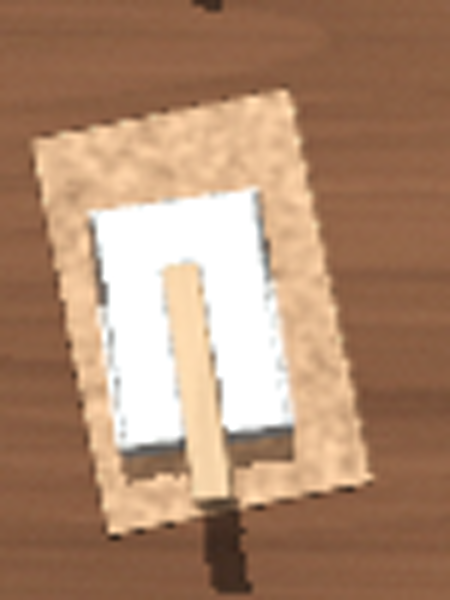

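View pics/b.png

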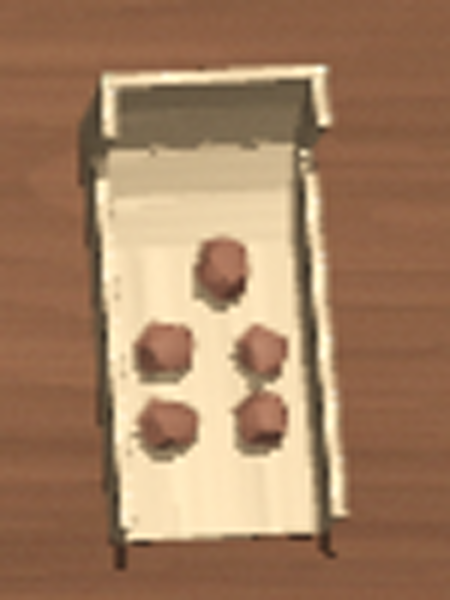

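View pics/c.png

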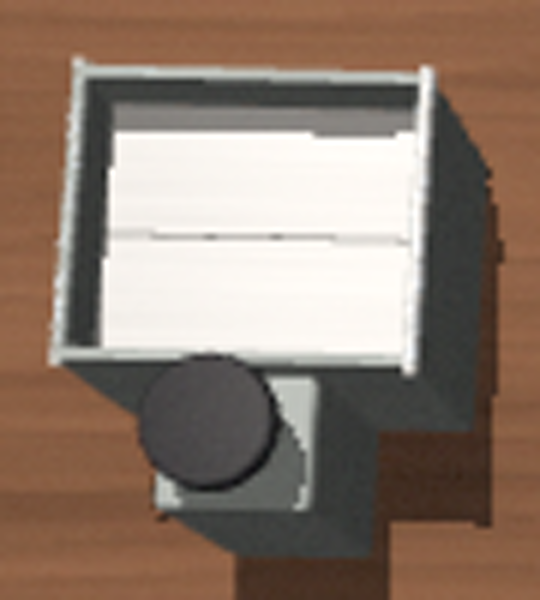

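```bash
python3 - <<'E'
from h import *
np.set_printoptions(precision=4,suppress=True)
def P(o,c,z): return cast('top',(o[0]+(c[0]+.5)/6-.5,o[1]+(c[1]+.5)/6-.5),z)
A=(260,200);B=(365,175);C=(140,180)
m=[P(A,c,.004) for c in [(35,138),(292,88),(372,482),(110,537)]]
print('mat',np.array(m)); c=np.mean(m,0); ax=(m[0]+m[1]-m[2]-m[3]); print(c,np.degrees(np.arctan2(ax[1],ax[0])),np.linalg.norm(ax)/2,np.linalg.norm(m[0]-m[1]))
f=P(A,(181.5,263),.113);b=P(A,(213.5,499),.113);d=f-b;print('handle',f,b,np.linalg.norm(d),np.degrees(np.arctan2(d[1],d[0])), 'scoopgrip',b+d*75/110)
l=[P(A,c,.004) for c in [(92,212),(260,188)]];print('lip',l,np.mean(l,0),np.linalg.norm(l[0]-l[1]))
t=[P(B,(122,540),.004),P(B,(322,536),.004)];bk=[P(B,(103,74),.085),P(B,(327,66),.085)]
print('tray',t,bk);d=np.mean(bk,0)-np.mean(t,0);print(np.linalg.norm(d[:2]),np.degrees(np.arctan2(d[1],d[0])), (np.mean(bk,0)+np.mean(t,0))/2)
w=t[0]-t[1];print('w',np.linalg.norm(w),np.degrees(np.arctan2(w[1],w[0]))-90);w=bk[0]-bk[1];print('w',np.linalg.norm(w),np.degrees(np.arctan2(w[1],w[0]))-90)
for c in [(222,270),(165,348),(262,350),(168,424),(264,418)]: print('chip',P(B,c,.018))
h=np.array([P(C,c,.16) for c in [(75,62),(433,70),(410,370),(52,360)]]);print('hop',h,h.mean(0))
ax=(h[0]+h[1]-h[2]-h[3]);ay=h[0]+h[3]-h[1]-h[2];print(np.degrees(np.arctan2(ax[1],ax[0])),np.degrees(np.arctan2(ay[1],ay[0]))-90,np.linalg.norm(ax)/2,np.linalg.norm(ay)/2)
print('pl',P(C,(207,422),.2))
E
```

```text
mat [[ 0.5786  0.0934  0.004 ]
 [ 0.6059 -0.0324  0.004 ]
 [ 0.4111 -0.0742  0.004 ]
 [ 0.3825  0.0513  0.004 ]]
[0.4945 0.0095 0.004 ] 12.115356491105212 0.1999336431857403 0.1287090465871034
handle [0.4954 0.0153 0.113 ] [ 0.3878 -0.0015  0.113 ] 0.10892484639945375 8.879241481151107 scoopgrip [0.4612 0.01   0.113 ]
lip [array([0.5419, 0.0644, 0.004 ]), array([ 0.5552, -0.0176,  0.004 ])] [0.5486 0.0234 0.004 ] 0.08300637435523724
tray [array([ 0.4588, -0.2575,  0.004 ]), array([ 0.4623, -0.3543,  0.004 ])] [array([ 0.6681, -0.2399,  0.085 ]), array([ 0.6737, -0.3456,  0.085 ])]
0.21076654969588463 3.580175634160498 [ 0.5657 -0.2993  0.0445]
w 0.09685826902814981 2.058000200336636
w 0.10585432898572567 3.0095718196175056
chip [ 0.5905 -0.3056  0.018 ]
chip [ 0.5512 -0.2774  0.018 ]
chip [ 0.5509 -0.3244  0.018 ]
chip [ 0.5136 -0.2784  0.018 ]
chip [ 0.5173 -0.3248  0.018 ]
hop [[0.6269 0.3871 0.16  ]
 [0.6257 0.2264 0.16  ]
 [0.4885 0.2298 0.16  ]
 [0.4905 0.3878 0.16  ]] [0.5579 0.3078 0.16  ]
-0.8652101923733639 -0.58838124912198 0.1368198038774038 0.1593375780506114
pl [0.4565 0.3076 0.2   ]
```

```bash
cat >> h.py <<'E'
from scipy.spatial.transform import Rotation as Ro
np.set_printoptions(precision=4,suppress=True)
GO=0.0187
def scoopR(head,pitch):  # deg; pitch + = lip up
    return (Ro.from_euler('z',head,degrees=True)*Ro.from_euler('y',-pitch,degrees=True)).as_matrix()
FLIP=np.diag([-1.,1.,-1.])
def tcp_for(pt,local,head,pitch,G=np.array([-.020,0,.0905]),Rrel=FLIP):
    """scoop point 'local' (scoop frame) placed at world pt"""
    Rs=scoopR(head,pitch); o=np.array(pt,float)-Rs@np.array(local,float)
    Rt=Rs@Rrel; g=o+Rs@G
    return g+GO*Rt[:,2],Rt
def delta(p,Rt,p0=None,R0=None):
    s=r.observe(); 
    p0=np.array(s['tool_pos']) if p0 is None else p0; R0=np.array(s['ee_rot']) if R0 is None else R0
    rv=np.degrees(Ro.from_matrix(R0.T@Rt).as_rotvec())
    return (R0.T@(p-p0))*1000,rv
LIP=[.068,0,0];GR=[-.02,0,.0905]
E
python3 - <<'E'
from h import *
p,R=tcp_for([.4617,.0096,.0945+.1],GR,9,0); print(p,*delta(p,R))
E
```

```text
[0.4617 0.0096 0.1758] [-438.6044 -380.1298   55.3681] [ -0.0409  -0.0178 -26.0603]
```

```bash
R='python3 -m crank'; $R '[{"travel":[-0.1,-0.085,0],"rotation":[0,0,-8],"fingers":0},{"travel":[-0.439,-0.380,0.055],"rotation":[0,0,-26],"fingers":0},{"travel":[-0.439,-0.380,0.055],"rotation":[0,0,-26],"fingers":0},{"travel":[-0.439,-0.380,0.055],"rotation":[0,0,-26],"fingers":0},{"travel":[-0.439,-0.380,0.055],"rotation":[0,0,-26],"fingers":0},{"travel":[-0.439,-0.380,0.055],"rotation":[0,0,-26],"fingers":0},{"travel":[-0.439,-0.380,0.055],"rotation":[0,0,-26],"fingers":0},{"travel":[-0.439,-0.380,0.055],"rotation":[0,0,-26],"fingers":0},{"travel":[-0.439,-0.380,0.055],"rotation":[0,0,-26],"fingers":0},{"travel":[-0.439,-0.380,0.055],"rotation":[0,0,-26],"fingers":0},{"travel":[-0.439,-0.380,0.055],"rotation":[0,0,-26],"fingers":0},{"travel":[-0.439,-0.380,0.055],"rotation":[0,0,-26],"fingers":0}]'
$R '[{"travel":[0,0,0],"rotation":[0,0,0],"fingers":0},{"travel":[0,0,0],"rotation":[0,0,0],"fingers":0},{"travel":[0,0,0],"rotation":[0,0,0],"fingers":0},{"travel":[0,0,0],"rotation":[0,0,0],"fingers":0}]'
python3 - <<'E'
from h import *
s=r.observe(); print(s['time'],s['joint_positions'])
p,R=tcp_for([.4617,.0096,.0945],GR,9,0); print(p,*delta(p,R))
cv2.imwrite('pics/w1.png',r.read_camera('wrist')[:,:,::-1])
E
```

```text
time: 1.35
tool_pos: [0.463, 0.0075, 0.176]
ee_rot: [[-0.988, -0.155, 0.0], [-0.155, 0.988, 0.0], [-0.0, 0.0, -1.0]]
wrist_force: [0.7, 1.1, 0.2]
width: 0.0854
time: 1.75
tool_pos: [0.4617, 0.0108, 0.1765]
ee_rot: [[-0.988, -0.157, 0.0], [-0.157, 0.988, 0.0], [-0.0, 0.0, -1.0]]
wrist_force: [-0.3, 0.1, 0.6]
width: 0.0857
1.75 [-0.1535  0.1815 -0.3115  1.0778  0.0001 -0.3109]
[0.4617 0.0096 0.0758] [  0.2297  -1.1546 100.6643] [0.0035 0.0062 0.0211]
```

View pics/w1.png

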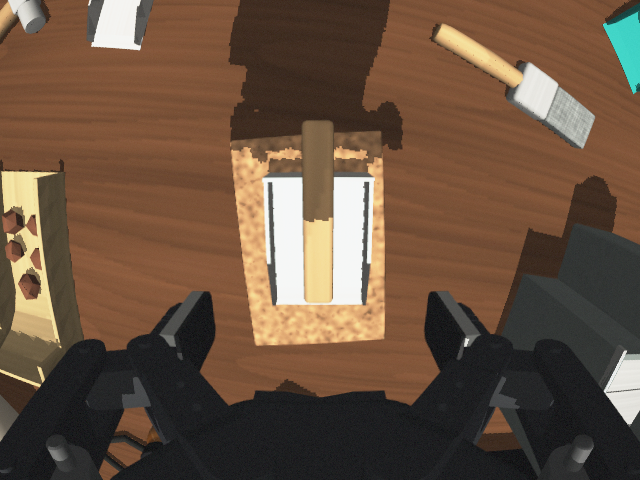

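```bash
R='python3 -m crank'; $R '[{"travel":[0,-0.001,0.04],"rotation":[0,0,0],"fingers":0},{"travel":[0,-0.001,0.08],"rotation":[0,0,0],"fingers":0},{"travel":[0,-0.001,0.1],"rotation":[0,0,0],"fingers":0},{"travel":[0,-0.001,0.1],"rotation":[0,0,0],"fingers":0},{"travel":[0,-0.001,0.1],"rotation":[0,0,0],"fingers":0.5},{"travel":[0,-0.001,0.1],"rotation":[0,0,0],"fingers":1},{"travel":[0,-0.001,0.1],"rotation":[0,0,0],"fingers":1},{"travel":[0,-0.001,0.1],"rotation":[0,0,0],"fingers":1},{"travel":[0,-0.001,0.1],"rotation":[0,0,0],"fingers":1},{"travel":[0,-0.001,0.1],"rotation":[0,0,0],"fingers":1},{"travel":[0,-0.001,0.1],"rotation":[0,0,0],"fingers":1}]' 90
python3 - <<'E'
from h import *
for n in ('top','scene'): cv2.imwrite(f'pics/{n}2.png',r.read_camera(n)[:,:,::-1])
cv2.imwrite('pics/w2.png',r.read_camera('wrist')[:,:,::-1])
crop('pics/scene2.png',270,190,130,120,5,'pics/s2c.png')
s=r.observe();print(s['tool_pos'],s['wrist_force'],s['width'])
E
```

```text
time: 2.9
tool_pos: [0.4627, 0.0088, 0.0768]
ee_rot: [[-0.988, -0.155, 0.001], [-0.155, 0.988, -0.0], [-0.001, -0.0, -1.0]]
wrist_force: [-1.1, 0.6, 7.0]
width: 0.0167
[0.4627 0.0088 0.0768] [-1.0985  0.7185  7.6166] 0.01723054736235404
```

View pics/s2c.png

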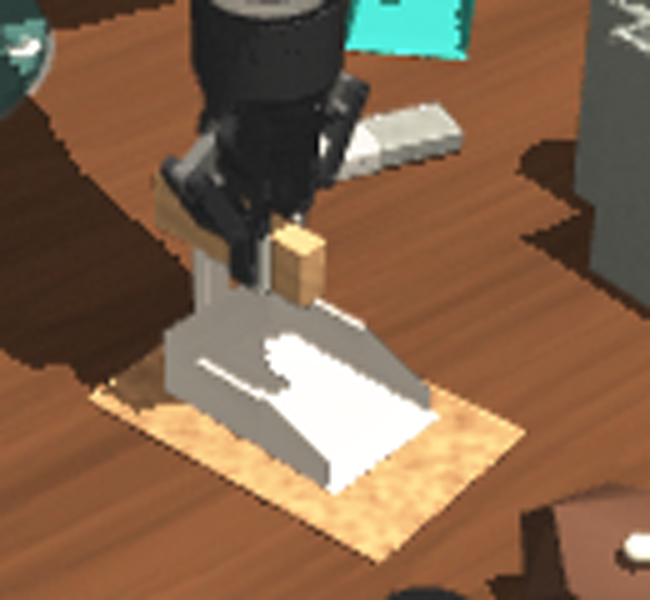

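View pics/w2.png

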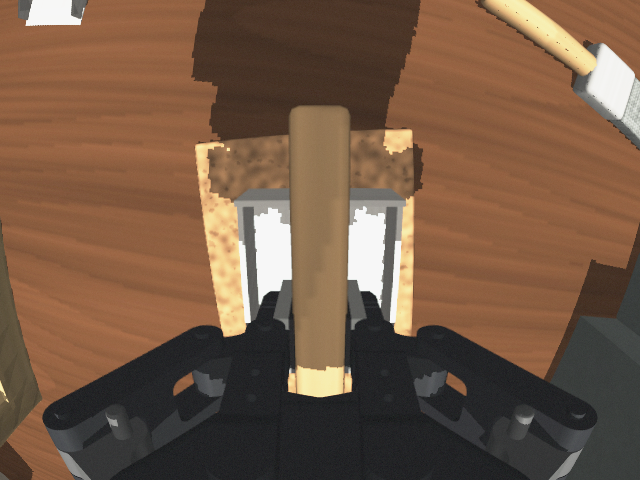

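```bash
python3 - <<'E'
from h import *
for c in [(357,308),(378,310),(376,335),(355,333),(363,350)]: print(cast('top',c,0.0))
print(cast('top',(363,347),0.06), 'hammer',cast('top',(404,320),0.02),cast('top',(420,342),0.02))
crop('pics/top2.png',330,230,120,120,6,'pics/t2c.png')
G=np.array([-.019,-.001,.0915])
Rt=scoopR(3.3,0)
tc=np.array([.566,-.2995,0]); 
def tr(x,y,z): return tc+Rt@np.array([x,y,z])
s=r.observe()
for name,x,z in [('above',-84,.10),('down',-84,.005)]:
    p,R=tcp_for(tr(x/1000,0,z),LIP,3.3,0,G); print(name,tr(x/1000,0,z),p,*delta(p,R))
E
```

```text
[ 0.332  -0.1769  0.    ]
[ 0.3273 -0.2371  0.    ]
[ 0.2563 -0.2309  0.    ]
[ 0.261  -0.1712  0.    ]
[ 0.2137 -0.1939  0.    ]
[ 0.2212 -0.1884  0.06  ] hammer [ 0.2987 -0.3078  0.02  ] [ 0.2381 -0.3517  0.02  ]
above [ 0.4821 -0.3043  0.1   ] [ 0.3953 -0.3103  0.1728] [ 116.0153 -304.8298  -96.0608] [-0.0108  0.0481  5.6366]
down [ 0.4821 -0.3043  0.005 ] [ 0.3953 -0.3103  0.0778] [ 116.0941 -304.8079   -1.0608] [-0.0108  0.0481  5.6366]
```

View pics/t2c.png

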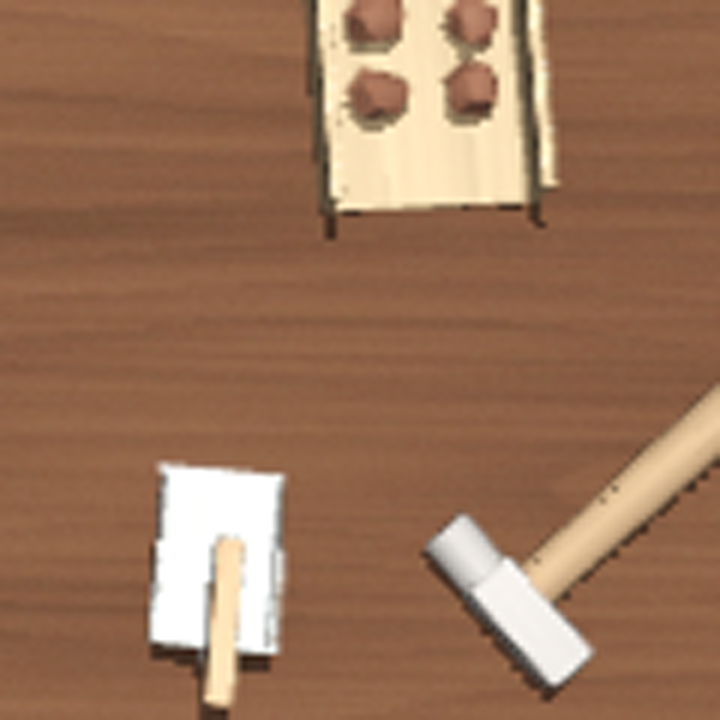

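```bash
R='python3 -m crank'; $R '[{"travel":[0,0,-0.03],"rotation":[0,0,0],"fingers":1},{"travel":[0,0,-0.06],"rotation":[0,0,0],"fingers":1},{"travel":[0.01,-0.03,-0.096],"rotation":[0,0,1],"fingers":1},{"travel":[0.03,-0.07,-0.096],"rotation":[0,0,2],"fingers":1},{"travel":[0.05,-0.12,-0.096],"rotation":[0,0,3],"fingers":1},{"travel":[0.07,-0.17,-0.096],"rotation":[0,0,4],"fingers":1},{"travel":[0.085,-0.21,-0.096],"rotation":[0,0,5],"fingers":1},{"travel":[0.1,-0.255,-0.096],"rotation":[0,0,5.6],"fingers":1},{"travel":[0.11,-0.29,-0.096],"rotation":[0,0,5.6],"fingers":1},{"travel":[0.116,-0.305,-0.096],"rotation":[0,0,5.6],"fingers":1},{"travel":[0.116,-0.305,-0.096],"rotation":[0,0,5.6],"fingers":1},{"travel":[0.116,-0.305,-0.096],"rotation":[0,0,5.6],"fingers":1}]'
$R '[{"travel":[0,0,0],"rotation":[0,0,0],"fingers":1},{"travel":[0,0,0],"rotation":[0,0,0],"fingers":1}]'
python3 - <<'E'
from h import *
for n in ('top','scene'): cv2.imwrite(f'pics/{n}3.png',r.read_camera(n)[:,:,::-1])
crop('pics/top3.png',350,170,100,130,6,'pics/t3c.png')
crop('pics/scene3.png',170,240,150,150,5,'pics/s3c.png')
s=r.observe();print(s['tool_pos'],s['wrist_force'],s['width'],s['joint_positions'])
E
```

```text
time: 4.25
tool_pos: [0.395, -0.3097, 0.1721]
ee_rot: [[-0.998, -0.058, -0.0], [-0.058, 0.998, 0.001], [0.0, 0.001, -1.0]]
wrist_force: [-0.7, 1.2, -2.3]
width: 0.017
time: 4.45
tool_pos: [0.3955, -0.3094, 0.1724]
ee_rot: [[-0.998, -0.06, 0.0], [-0.06, 0.998, 0.0], [-0.0, 0.0, -1.0]]
wrist_force: [-0.2, -0.5, -1.9]
width: 0.0169
[ 0.3954 -0.3097  0.1724] [ 0.2307  0.4951 -2.0426] 0.01679113435215843 [-0.8268  0.2507 -0.2291  1.0908  0.     -0.8863]
```

View pics/t3c.png

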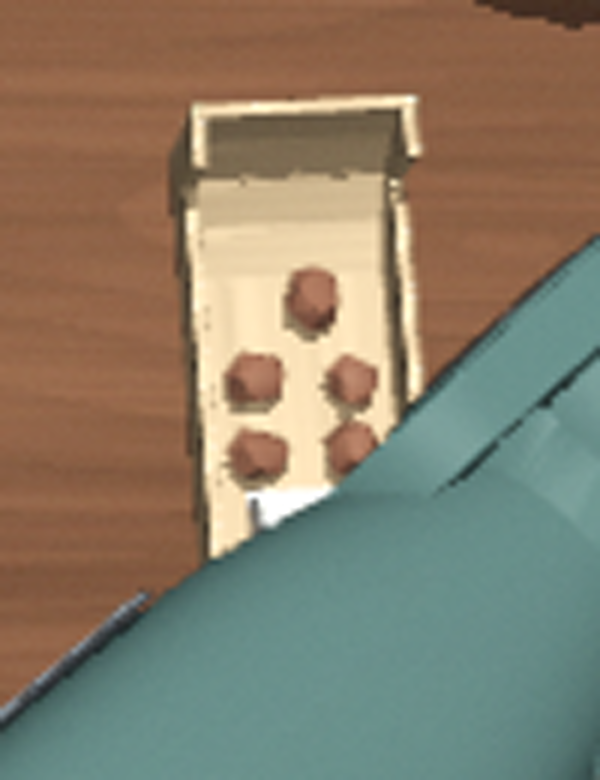

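View pics/s3c.png

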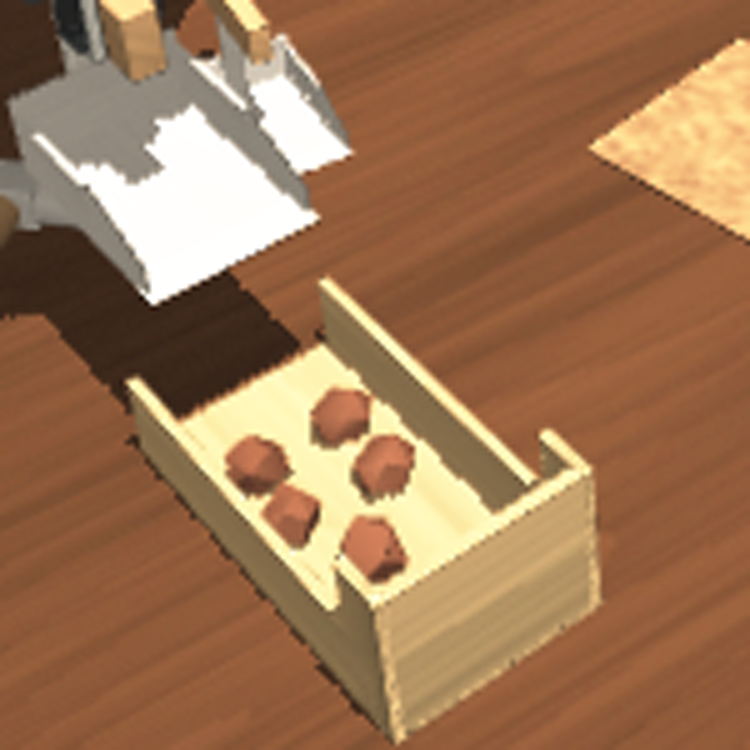

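```bash
python3 - <<'E'
from h import *
a=lambda c:(170+(c[0]+.5)/5-.5,240+(c[1]+.5)/5-.5)
rt=a((318,215)); lf=a((153,303)); tl=(350+247.5/6-.5,170+492.5/6-.5)
T=tri([('scene',rt),('top',tl)]);print('corner',T, proj('scene',T)-rt,proj('top',T)-tl)
L=cast('scene',lf,T[2]);L2=cast('scene',rt,T[2]);L3=cast('top',tl,.1);print(L,L2,L3,(L+L2)/2)
# tray corners in scene
b=[a(c) for c in [(180,418),(323,345)]]
print('traybare front floor',[cast('scene',c,.004) for c in b])
w=[a(c) for c in [(133,380),(327,282)]]; W=[cast('scene',c,.045) for c in w];print('wall front tops',W)
w=[a(c) for c in [(372,605),(590,467)]]; W=[cast('scene',c,.085) for c in w];print('back tops',W)
G=np.array([-.019,-.001,.0915])
s=r.observe();p=np.array(s['tool_pos']);Rt=np.array(s['ee_rot']);Rs=Rt@np.diag([-1,1,-1.]);g=p+.0187*-Rt[:,2];print('pred lip',g+Rs@(np.array(LIP)-G))
E
```

```text
corner [ 0.4784 -0.2621  0.1028] [ 0.6216 -0.066 ] [0.4644 0.2131]
[ 0.4852 -0.3471  0.1028] [ 0.4778 -0.2633  0.1028] [ 0.4795 -0.2612  0.1   ] [ 0.4815 -0.3052  0.1028]
traybare front floor [array([ 0.4583, -0.3381,  0.004 ]), array([ 0.4565, -0.2621,  0.004 ])]
wall front tops [array([ 0.4638, -0.3568,  0.045 ]), array([ 0.4602, -0.2567,  0.045 ])]
back tops [array([ 0.6707, -0.3463,  0.085 ]), array([ 0.6639, -0.2417,  0.085 ])]
pred lip [ 0.4822 -0.3036  0.0996]
```

```bash
cat >> h.py <<'E'
G=np.array([-.019,-.001,.0915]); TH=3.5; TC=np.array([.565,-.2998,0])
def tray(x,y,z): return TC+scoopR(TH,0)@(np.array([x,y,z])/1000.)
E
python3 - <<'E'
from h import *
# commanded now ~ measured
for z in (40,4.): 
    p,R=tcp_for(tray(-84,0,z),LIP,TH,-2,G); print('down',*delta(p,R))
p0,R0=p,R
for x,z,pi in [(-60,3.5,-2),(-40,3.5,-2),(-20,3.5,-2),(0,3.5,-2),(20,3.5,-2),(38,4,-2),(52,9.5,1),(64,14,3.5),(74,23,8),(82,31,12),(82,45,20),(78,60,25)]:
    p,R=tcp_for(tray(x,0,z),LIP,TH,pi,G); print(x,*delta(p,R,p0,R0))
E
```

```text
down [-1.4325 -1.4434 56.639 ] [-0.0036  2.007  -0.0926]
down [-1.4281 -1.4401 92.639 ] [-0.0036  2.007  -0.0926]
-60 [-24.0028  -0.      -0.3379] [0. 0. 0.]
-40 [-43.9906  -0.      -1.0359] [0. 0. 0.]
-20 [-63.9785  -0.      -1.7339] [0. 0. 0.]
0 [-83.9663  -0.      -2.4319] [0. 0. 0.]
20 [-103.9541    0.       -3.1299] [0. 0. 0.]
38 [-121.9257    0.       -4.2577] [0. 0. 0.]
52 [-132.0344   -0.       -5.59  ] [-0. -3.  0.]
64 [-140.9838   -0.       -6.4853] [-0.  -5.5  0. ]
74 [-145.9208   -0.       -8.2892] [ -0. -10.   0.]
82 [-149.9289   -0.       -9.5672] [  0. -14.  -0.]
82 [-143.5316   -0.       -8.8766] [ -0. -22.   0.]
78 [-136.3789   -0.      -14.1877] [ -0. -27.   0.]
```

```bash
R='python3 -m crank'; $R '[{"travel":[-0.0014,-0.0014,0.03],"rotation":[0,2,-0.1],"fingers":1},{"travel":[-0.0014,-0.0014,0.06],"rotation":[0,2,-0.1],"fingers":1},{"travel":[-0.0014,-0.0014,0.08],"rotation":[0,2,-0.1],"fingers":1},{"travel":[-0.0014,-0.0014,0.0925],"rotation":[0,2,-0.1],"fingers":1},{"travel":[-0.0014,-0.0014,0.0925],"rotation":[0,2,-0.1],"fingers":1},{"travel":[-0.0014,-0.0014,0.0925],"rotation":[0,2,-0.1],"fingers":1},{"travel":[-0.0014,-0.0014,0.0925],"rotation":[0,2,-0.1],"fingers":1}]' 100
python3 - <<'E'
from h import *
for n in ('top','scene'): cv2.imwrite(f'pics/{n}4.png',r.read_camera(n)[:,:,::-1])
crop('pics/scene4.png',170,240,150,150,5,'pics/s4c.png')
s=r.observe();print(s['tool_pos'],s['wrist_force'],s['width'])
print(tcp_for(tray(-84,0,4),LIP,TH,-2,G)[0])
E
```

```text
time: 5.25
tool_pos: [0.3968, -0.3117, 0.0801]
ee_rot: [[-0.998, -0.06, -0.035], [-0.06, 0.998, -0.002], [0.035, -0.0, -0.999]]
wrist_force: [-0.1, 0.0, -2.2]
width: 0.0167
[ 0.3968 -0.3118  0.0801] [ 0.3677  0.2943 -2.3297] 0.016878697953916114
[ 0.397  -0.3111  0.0798]
```

View pics/s4c.png

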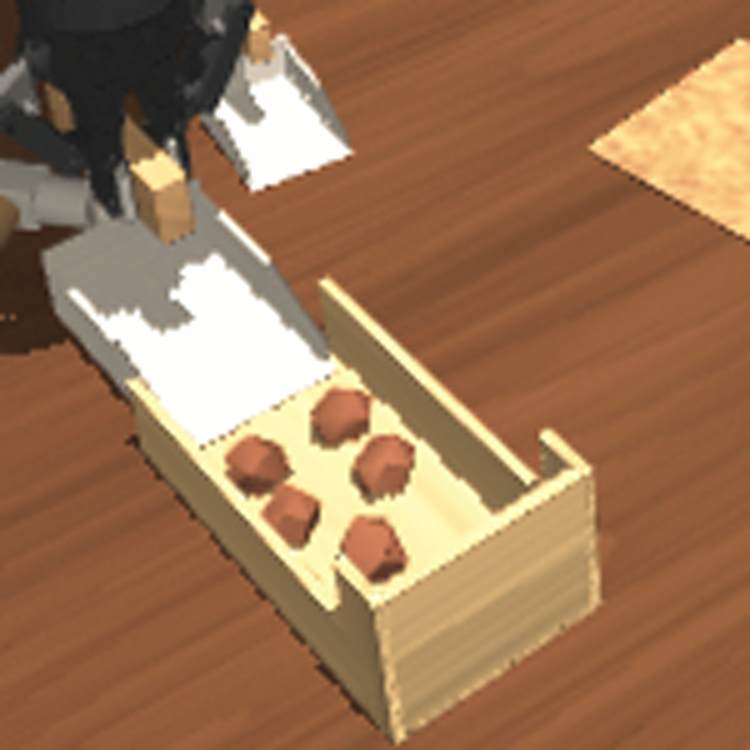

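```bash
python3 - <<'E'
from h import *
a=lambda c:(170+(c[0]+.5)/5-.5,240+(c[1]+.5)/5-.5)
for c in [(203,446),(330,368)]:
    P=cast('scene',a(c),.005); print(P, scoopR(TH,0).T@(P-TC)*1000)
E
python3 -m crank '[{"travel":[0,0,0.0015],"rotation":[0,0,0],"fingers":1},{"travel":[0,0,0.0015],"rotation":[0,0,0],"fingers":1},{"travel":[0,0,0.0015],"rotation":[0,0,0],"fingers":1}]'
```

```text
[ 0.4819 -0.3376  0.005 ] [-85.2965 -32.6758   5.    ]
[ 0.4733 -0.2673  0.005 ] [-89.5249  38.0579   5.    ]
time: 5.65
tool_pos: [0.3966, -0.3118, 0.0783]
ee_rot: [[-0.998, -0.06, -0.035], [-0.06, 0.998, -0.002], [0.035, 0.0, -0.999]]
wrist_force: [0.1, -1.0, -2.2]
width: 0.0166
```

```bash
python3 -m crank '[{"travel":[0,0.0015,0.001],"rotation":[0,0,0],"fingers":1},{"travel":[0,0.0015,0.001],"rotation":[0,0,0],"fingers":1}]';python3 -m crank '[{"travel":[0,0,0.001],"rotation":[0,0,0],"fingers":1},{"travel":[0,0,0.001],"rotation":[0,0,0],"fingers":1}]'; python3 -m crank '[{"travel":[0,0,0.001],"rotation":[0,0,0],"fingers":1},{"travel":[0,0,0.001],"rotation":[0,0,0],"fingers":1}]'
```

```text
time: 5.85
tool_pos: [0.3968, -0.3109, 0.0778]
ee_rot: [[-0.998, -0.06, -0.034], [-0.059, 0.998, -0.004], [0.034, -0.002, -0.999]]
wrist_force: [-1.3, -2.5, 5.8]
width: 0.017
time: 6.05
tool_pos: [0.3966, -0.311, 0.0774]
ee_rot: [[-0.998, -0.06, -0.034], [-0.059, 0.998, -0.004], [0.034, -0.002, -0.999]]
wrist_force: [-6.4, -1.0, 17.0]
width: 0.0169
time: 6.25
tool_pos: [0.3962, -0.311, 0.0764]
ee_rot: [[-0.998, -0.06, -0.035], [-0.059, 0.998, -0.004], [0.035, -0.002, -0.999]]
wrist_force: [-9.2, -1.1, 18.9]
width: 0.0168
```

```bash
python3 -m crank '[{"travel":[-0.012,0,-0.0018],"rotation":[0,0,0],"fingers":1},{"travel":[-0.024,0,-0.0021],"rotation":[0,0,0],"fingers":1},{"travel":[-0.044,0,-0.0028],"rotation":[0,0,0],"fingers":1},{"travel":[-0.064,0,-0.0035],"rotation":[0,0,0],"fingers":1},{"travel":[-0.084,0,-0.0042],"rotation":[0,0,0],"fingers":1},{"travel":[-0.104,0,-0.005],"rotation":[0,0,0],"fingers":1}]'
python3 - <<'E'
from h import *
for n in ('top','scene'): cv2.imwrite(f'pics/{n}5.png',r.read_camera(n)[:,:,::-1])
crop('pics/scene5.png',170,240,150,150,5,'pics/s5c.png')
crop('pics/top5.png',350,170,100,130,5,'pics/t5c.png')
s=r.observe();print(s['tool_pos'],s['wrist_force'],s['width'])
E
```

```text
time: 6.85
tool_pos: [0.5014, -0.3039, 0.0767]
ee_rot: [[-0.998, -0.06, -0.035], [-0.06, 0.998, -0.002], [0.035, -0.0, -0.999]]
wrist_force: [-5.6, -0.5, 7.3]
width: 0.0167
[ 0.5032 -0.304   0.0766] [ 3.684   0.021  11.5451] 0.01646363243366393
```

View pics/s5c.png

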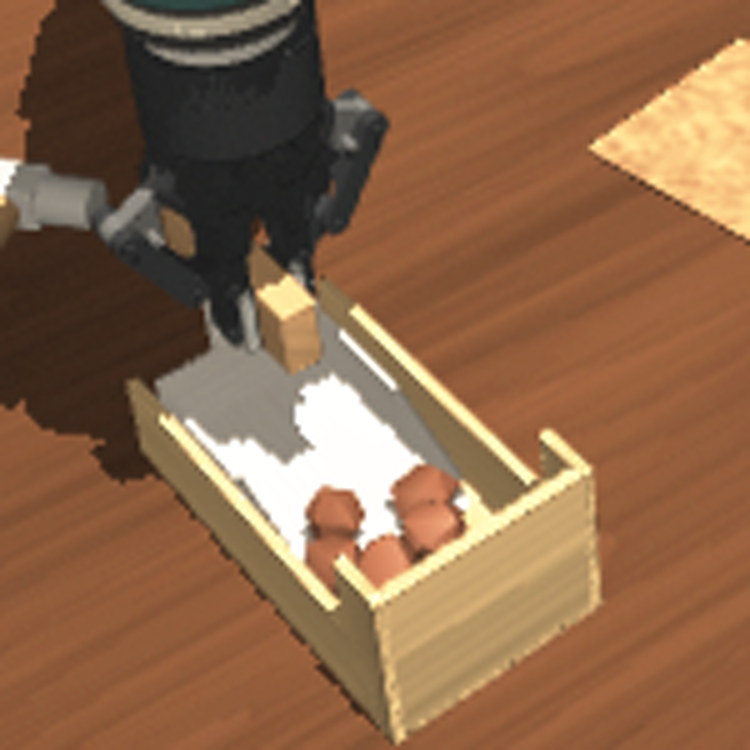

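View pics/t5c.png

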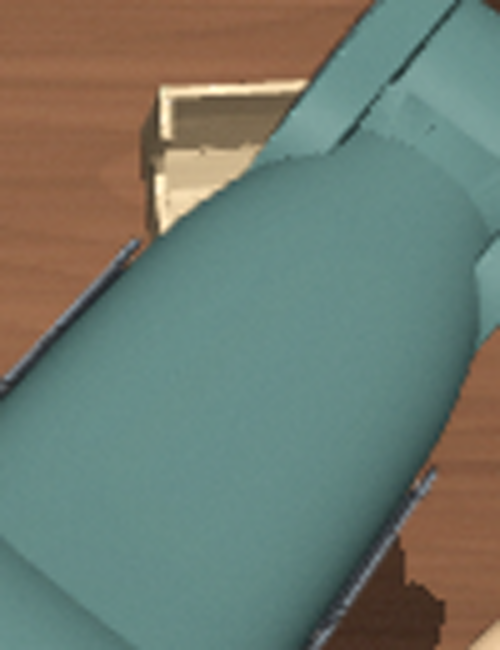

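```bash
python3 -m crank '[{"travel":[-0.018,0,-0.0015],"rotation":[0,0,0],"fingers":1},{"travel":[-0.028,0,-0.003],"rotation":[0,-3,0],"fingers":1},{"travel":[-0.037,0,-0.004],"rotation":[0,-5.5,0],"fingers":1},{"travel":[-0.042,0,-0.0057],"rotation":[0,-10,0],"fingers":1},{"travel":[-0.045,0,-0.007],"rotation":[0,-14,0],"fingers":1},{"travel":[-0.045,0,-0.007],"rotation":[0,-14,0],"fingers":1},{"travel":[-0.0385,0,-0.0068],"rotation":[0,-22,0],"fingers":1},{"travel":[-0.032,0,-0.012],"rotation":[0,-27,0],"fingers":1},{"travel":[-0.032,0,-0.012],"rotation":[0,-27,0],"fingers":1},{"travel":[-0.032,0,-0.012],"rotation":[0,-27,0],"fingers":1}]'
python3 - <<'E'
from h import *
for n in ('top','scene'): cv2.imwrite(f'pics/{n}6.png',r.read_camera(n)[:,:,::-1])
crop('pics/scene6.png',170,230,150,150,5,'pics/s6c.png')
s=r.observe();print(s['tool_pos'],s['wrist_force'],s['width'])
E
```

```text
time: 7.95
tool_pos: [0.532, -0.3021, 0.0872]
ee_rot: [[-0.906, -0.059, 0.42], [-0.053, 0.998, 0.025], [-0.421, 0.001, -0.907]]
wrist_force: [0.5, -0.7, -3.2]
width: 0.0167
[ 0.5331 -0.3023  0.0874] [-0.4014 -0.9296 -3.1818] 0.016834499370483053
```

View pics/s6c.png

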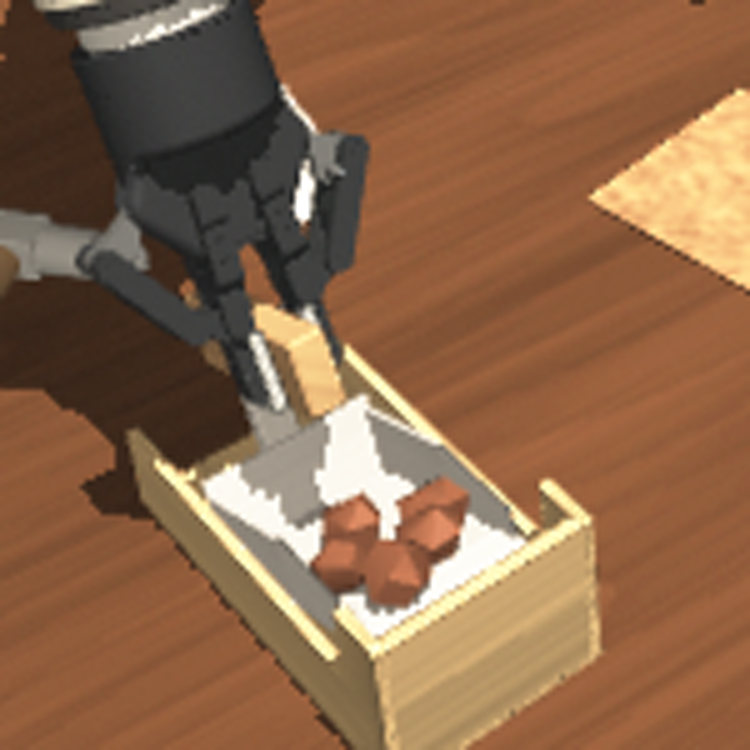

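```bash
cat > plan.py <<'E'
from h import *
def path(p0,R0,tgt,n,ease=True):
    """tgt list: start & end (grip pos, head, pitch); prints rows rel. to p0,R0"""
    (g0,h0,a0),(g1,h1,a1)=tgt
    for i in range(1,n+1):
        u=i/n; 
        if ease: u=u*u*(3-2*u)
        p,R=tcp_for(g0+(g1-g0)*u,G,h0+(h1-h0)*u,a0+(a1-a0)*u,G)
        d,v=delta(p,R,p0,R0); print(np.round(d/1000,3).tolist(),np.round(v,1).tolist())
def grip_of(lip,h,a): return np.array(lip)+scoopR(h,a)@(G-np.array(LIP))
E
python3 - <<'E'
from plan import *
s=r.observe(); p0=np.array(s['tool_pos']);R0=np.array(s['ee_rot'])
g0=p0-GO*R0[:,2]; g1=g0+np.array([-.02,0.02,.14]); print('g0',g0)
p,R=tcp_for(g1,G,3.5,28,G); print('lift',*delta(p,R,p0,R0))
gh=grip_of([.558,.262,.235],89,28); print('gh',gh)
gm=g1+(gh-g1)*.5
print('A');path(p,R,[(g1,3.5,28),(gm,45,28)],9)
pm,Rm=tcp_for(gm,G,45,28,G)
print('B');path(pm,Rm,[(gm,45,28),(gh,89,28)],9)
E
```

```text
g0 [ 0.5253 -0.3028  0.1043]
lift [ -42.9876   21.1708 -134.8954] [-0.0229 -3.0772 -0.0411]
gh [0.5569 0.1422 0.2749]
A
[-0.001, 0.007, 0.0] [-0.7, 0.0, -1.3]
[-0.005, 0.027, 0.001] [-2.5, 0.0, -4.6]
[-0.011, 0.056, 0.001] [-5.1, -0.0, -9.5]
[-0.017, 0.09, 0.002] [-8.1, -0.0, -15.3]
[-0.023, 0.126, 0.002] [-11.4, 0.0, -21.4]
[-0.03, 0.16, 0.003] [-14.4, -0.0, -27.1]
[-0.035, 0.189, 0.003] [-17.0, -0.0, -32.0]
[-0.038, 0.209, 0.004] [-18.8, -0.0, -35.4]
[-0.039, 0.216, 0.004] [-19.5, 0.0, -36.6]
B
[-0.005, 0.005, 0.002] [-0.7, -0.0, -1.3]
[-0.02, 0.018, 0.008] [-2.6, 0.0, -4.9]
[-0.04, 0.036, 0.017] [-5.4, -0.0, -10.1]
[-0.065, 0.058, 0.027] [-8.6, 0.0, -16.2]
[-0.09, 0.081, 0.038] [-12.0, 0.0, -22.6]
[-0.114, 0.103, 0.048] [-15.3, -0.0, -28.8]
[-0.135, 0.121, 0.056] [-18.0, -0.0, -33.9]
[-0.149, 0.133, 0.062] [-19.9, -0.0, -37.5]
[-0.154, 0.138, 0.064] [-20.7, -0.0, -38.8]
```

```bash
python3 -m crank '[{"travel":[-0.008,0,-0.016],"rotation":[0,-1,0],"fingers":1},{"travel":[-0.02,0,-0.042],"rotation":[0,-3,0],"fingers":1},{"travel":[-0.034,0,-0.074],"rotation":[0,-3,0],"fingers":1},{"travel":[-0.043,0.003,-0.104],"rotation":[0,-3,0],"fingers":1},{"travel":[-0.043,0.012,-0.125],"rotation":[0,-3,0],"fingers":1},{"travel":[-0.043,0.021,-0.135],"rotation":[0,-3,0],"fingers":1},{"travel":[-0.043,0.021,-0.135],"rotation":[0,-3,0],"fingers":1},{"travel":[-0.043,0.021,-0.135],"rotation":[0,-3,0],"fingers":1}]'
python3 - <<'E'
from h import *
for n in ('top','scene'): cv2.imwrite(f'pics/{n}7.png',r.read_camera(n)[:,:,::-1])
crop('pics/scene7.png',170,180,170,190,4,'pics/s7c.png')
s=r.observe();print(s['tool_pos'],s['wrist_force'],s['width'])
E
```

```text
time: 8.85
tool_pos: [0.5134, -0.2819, 0.2276]
ee_rot: [[-0.882, -0.06, 0.468], [-0.053, 0.998, 0.029], [-0.469, 0.0, -0.883]]
wrist_force: [-0.7, 1.0, -3.6]
width: 0.017
[ 0.5133 -0.2821  0.2269] [ 0.4806 -0.2458 -2.968 ] 0.016877970180749293
```

View pics/s7c.png

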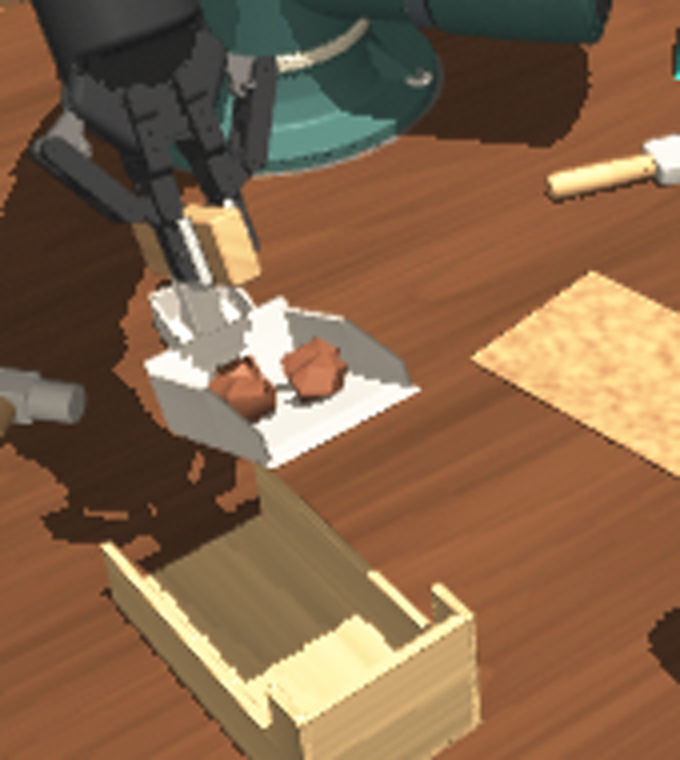

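```bash
python3 -m crank '[{"travel":[-0.001,0.007,0],"rotation":[-0.7,0,-1.3],"fingers":1},{"travel":[-0.005,0.027,0.001],"rotation":[-2.5,0,-4.6],"fingers":1},{"travel":[-0.011,0.056,0.001],"rotation":[-5.1,0,-9.5],"fingers":1},{"travel":[-0.017,0.09,0.002],"rotation":[-8.1,0,-15.3],"fingers":1},{"travel":[-0.023,0.126,0.002],"rotation":[-11.4,0,-21.4],"fingers":1},{"travel":[-0.03,0.16,0.003],"rotation":[-14.4,0,-27.1],"fingers":1},{"travel":[-0.035,0.189,0.003],"rotation":[-17,0,-32],"fingers":1},{"travel":[-0.038,0.209,0.004],"rotation":[-18.8,0,-35.4],"fingers":1},{"travel":[-0.039,0.216,0.004],"rotation":[-19.5,0,-36.6],"fingers":1},{"travel":[-0.039,0.216,0.004],"rotation":[-19.5,0,-36.6],"fingers":1}]'
python3 -m crank '[{"travel":[-0.005,0.005,0.002],"rotation":[-0.7,0,-1.3],"fingers":1},{"travel":[-0.02,0.018,0.008],"rotation":[-2.6,0,-4.9],"fingers":1},{"travel":[-0.04,0.036,0.017],"rotation":[-5.4,0,-10.1],"fingers":1},{"travel":[-0.065,0.058,0.027],"rotation":[-8.6,0,-16.2],"fingers":1},{"travel":[-0.09,0.081,0.038],"rotation":[-12,0,-22.6],"fingers":1},{"travel":[-0.114,0.103,0.048],"rotation":[-15.3,0,-28.8],"fingers":1},{"travel":[-0.135,0.121,0.056],"rotation":[-18,0,-33.9],"fingers":1},{"travel":[-0.149,0.133,0.062],"rotation":[-19.9,0,-37.5],"fingers":1},{"travel":[-0.154,0.138,0.064],"rotation":[-20.7,0,-38.8],"fingers":1},{"travel":[-0.154,0.138,0.064],"rotation":[-20.7,0,-38.8],"fingers":1},{"travel":[-0.154,0.138,0.064],"rotation":[-20.7,0,-38.8],"fingers":1}]'
python3 - <<'E'
from plan import *
for n in ('top','scene'): cv2.imwrite(f'pics/{n}8.png',r.read_camera(n)[:,:,::-1])
crop('pics/scene8.png',290,50,220,220,3,'pics/s8c.png')
crop('pics/top8.png',130,150,200,180,3,'pics/t8c.png')
s=r.observe(); p0=np.array(s['tool_pos']);R0=np.array(s['ee_rot']);print(p0,R0,s['wrist_force'],s['width'],s['joint_positions'])
Rs=R0@FLIP; print('lip',p0-GO*R0[:,2]+Rs@(np.array(LIP)-G))
E
```

```text
time: 9.95
tool_pos: [0.5368, -0.064, 0.2424]
ee_rot: [[-0.625, -0.707, 0.331], [-0.624, 0.707, 0.333], [-0.47, 0.001, -0.883]]
wrist_force: [-0.2, 0.7, -3.7]
width: 0.017
time: 11.05
tool_pos: [0.5568, 0.1496, 0.2586]
ee_rot: [[-0.02, -1.0, 0.009], [-0.882, 0.022, 0.47], [-0.47, 0.001, -0.883]]
wrist_force: [0.1, 0.7, -3.3]
width: 0.0169
[0.5567 0.1495 0.2588] [[-0.0196 -0.9998  0.0092]
 [-0.8824  0.0217  0.4701]
 [-0.4702  0.0011 -0.8826]] [-0.7373 -0.7375 -2.8558] 0.017027196953836286 [-0.1194  0.3282  0.03    1.3256  0.4868 -1.6815]
lip [0.5581 0.2605 0.2355]
```

View pics/s8c.png

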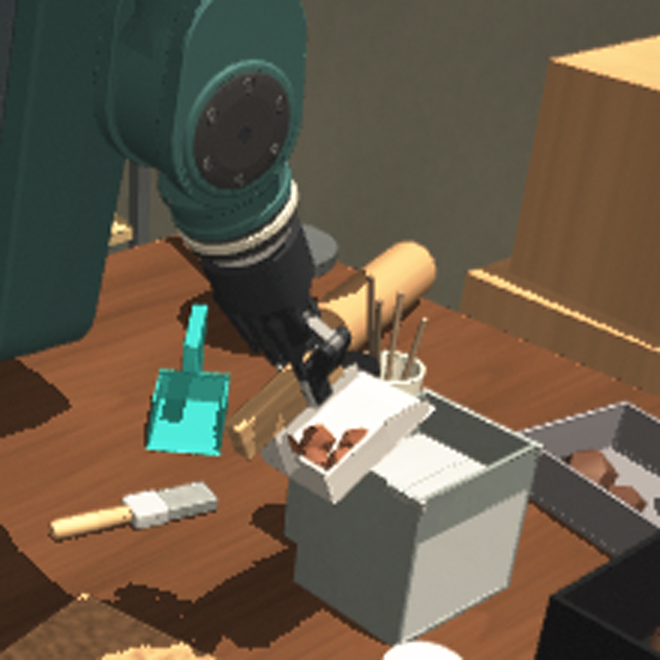

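View pics/t8c.png

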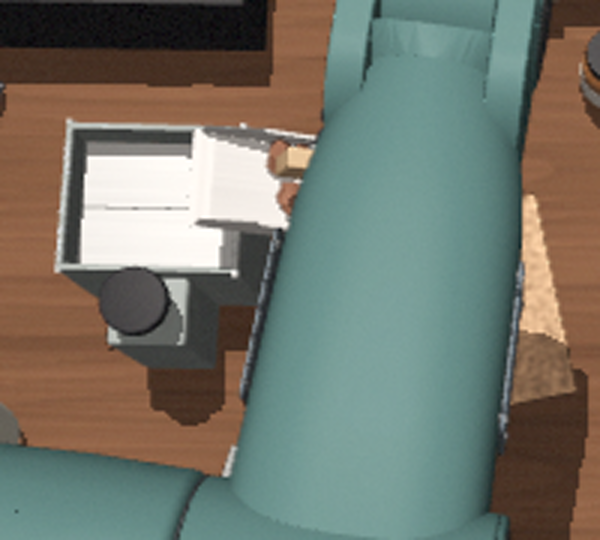

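```bash
python3 - <<'E'
from plan import *
s=r.observe(); p0=np.array(s['tool_pos']);R0=np.array(s['ee_rot'])
for y,z,a in [(.261,.230,21),(.262,.215,13),(.262,.20,5),(.262,.187,-3),(.262,.178,-10),(.262,.173,-15),(.262,.168,-19),(.262,.166,-23),(.262,.165,-27),(.264,.165,-33),(.266,.165,-40),(.268,.165,-48)]:
    p,R=tcp_for([.558,y,z],LIP,89,a,G); d,v=delta(p,R,p0,R0);print(np.round(d/1000,3).tolist(),np.round(v,1).tolist())
E
```

```text
[-0.007, -0.0, -0.005] [-0.0, 7.0, -0.2]
[-0.014, -0.0, -0.001] [-0.0, 15.0, -0.2]
[-0.02, -0.0, 0.004] [-0.0, 23.0, -0.3]
[-0.029, -0.0, 0.009] [0.0, 31.0, -0.3]
[-0.038, -0.0, 0.013] [0.0, 38.0, -0.3]
[-0.045, -0.0, 0.016] [0.0, 43.0, -0.3]
[-0.051, -0.0, 0.02] [0.0, 47.0, -0.3]
[-0.058, -0.0, 0.021] [0.1, 51.0, -0.3]
[-0.065, -0.0, 0.023] [0.1, 55.0, -0.3]
[-0.079, 0.0, 0.025] [0.1, 61.0, -0.2]
[-0.094, 0.0, 0.03] [0.1, 68.0, -0.2]
[-0.11, 0.0, 0.037] [0.1, 76.0, -0.2]
```

```bash
python3 -m crank '[{"travel":[-0.007,0,-0.005],"rotation":[0,7,0],"fingers":1},{"travel":[-0.014,0,-0.001],"rotation":[0,15,0],"fingers":1},{"travel":[-0.02,0,0.004],"rotation":[0,23,0],"fingers":1},{"travel":[-0.029,0,0.009],"rotation":[0,31,0],"fingers":1},{"travel":[-0.038,0,0.013],"rotation":[0,38,0],"fingers":1},{"travel":[-0.045,0,0.016],"rotation":[0,43,0],"fingers":1},{"travel":[-0.051,0,0.02],"rotation":[0,47,0],"fingers":1},{"travel":[-0.058,0,0.021],"rotation":[0,51,0],"fingers":1},{"travel":[-0.065,0,0.023],"rotation":[0,55,0],"fingers":1},{"travel":[-0.079,0,0.025],"rotation":[0,61,0],"fingers":1},{"travel":[-0.094,0,0.03],"rotation":[0,68,0],"fingers":1},{"travel":[-0.11,0,0.037],"rotation":[0,76,0],"fingers":1}]'
python3 -m crank '[{"travel":[0,0,0],"rotation":[0,0,0],"fingers":1},{"travel":[0,0,0],"rotation":[0,0,0],"fingers":1},{"travel":[0,0,0],"rotation":[0,0,0],"fingers":1}]'
python3 - <<'E'
from plan import *
for n in ('top','scene'): cv2.imwrite(f'pics/{n}9.png',r.read_camera(n)[:,:,::-1])
crop('pics/scene9.png',290,50,220,220,3,'pics/s9c.png')
crop('pics/top9.png',130,150,200,180,3,'pics/t9c.png')
s=r.observe(); p0=np.array(s['tool_pos']);R0=np.array(s['ee_rot']);print(p0,R0,s['wrist_force'],s['width'],s['joint_positions'])
E
```

```text
time: 12.35
tool_pos: [0.5594, 0.2638, 0.2782]
ee_rot: [[-0.019, -1.0, -0.011], [-0.67, 0.02, -0.742], [0.742, -0.007, -0.671]]
wrist_force: [-108.0, -75.1, 85.6]
width: 0.0167
time: 12.65
tool_pos: [0.558, 0.2625, 0.2784]
ee_rot: [[-0.013, -1.0, -0.015], [-0.671, 0.02, -0.741], [0.741, -0.0, -0.671]]
wrist_force: [0.3, 0.1, -1.4]
width: 0.0168
[0.558  0.2623 0.2791] [[-0.0147 -0.9998 -0.014 ]
 [-0.6718  0.0202 -0.7405]
 [ 0.7406 -0.0015 -0.672 ]] [ 0.3764 -0.392  -2.2052] 0.016699530934157592 [ 0.5897  0.8421  0.8187  2.1097 -0.6531 -0.7653]
```

View pics/s9c.png

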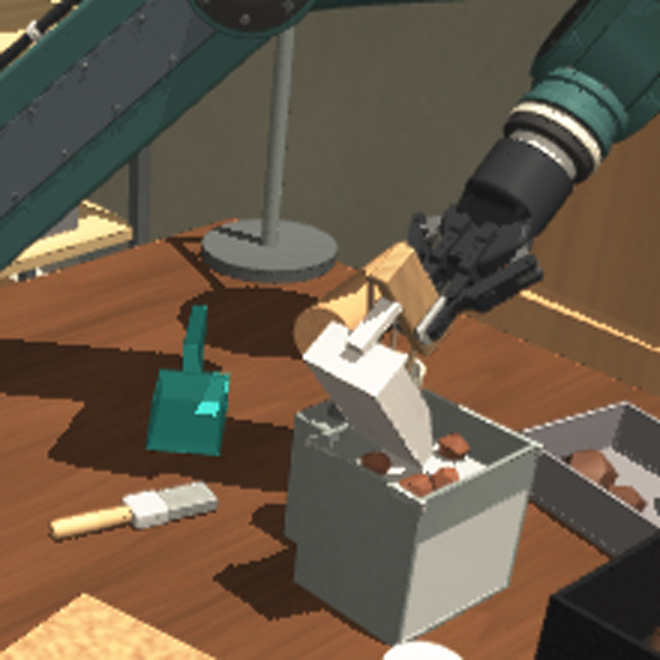

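View pics/t9c.png

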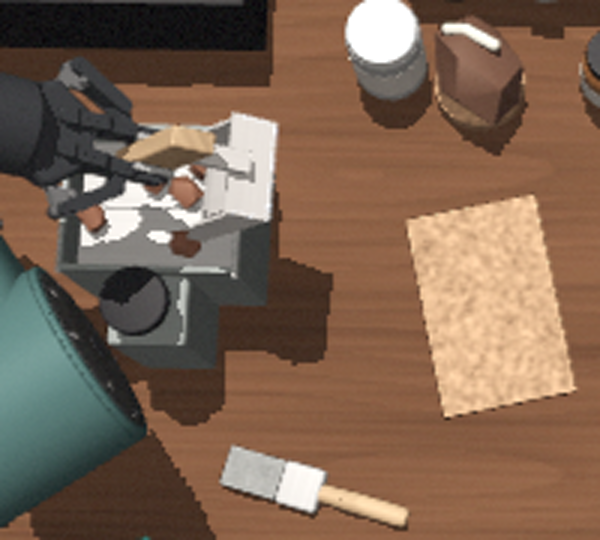

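```bash
python3 - <<'E'
from plan import *
s=r.observe(); p0=np.array(s['tool_pos']);R0=np.array(s['ee_rot'])
Rs=R0@FLIP; print('lip',p0-GO*R0[:,2]+Rs@(np.array(LIP)-G))
for y,z,a in [(.266,.168,-45),(.264,.173,-41),(.262,.18,-36),(.26,.187,-31),(.257,.194,-26),(.253,.20,-21),(.248,.206,-16),(.242,.212,-11),(.235,.217,-7),(.228,.22,-3),(.222,.22,0)]:
    p,R=tcp_for([.558,y,z],LIP,89,a,G); d,v=delta(p,R,p0,R0);print(np.round(d/1000,3).tolist(),np.round(v,1).tolist())
E
```

```text
lip [0.5573 0.2669 0.1658]
[0.006, -0.001, 0.003] [0.1, -2.8, -0.2]
[0.015, -0.001, 0.008] [0.0, -6.8, -0.2]
[0.027, -0.001, 0.013] [0.0, -11.8, -0.2]
[0.038, -0.001, 0.019] [0.0, -16.8, -0.2]
[0.048, -0.001, 0.026] [0.0, -21.8, -0.2]
[0.058, -0.001, 0.034] [0.0, -26.8, -0.2]
[0.068, -0.001, 0.044] [0.0, -31.8, -0.2]
[0.077, -0.002, 0.054] [0.0, -36.8, -0.2]
[0.086, -0.002, 0.064] [-0.0, -40.8, -0.2]
[0.092, -0.002, 0.075] [-0.0, -44.8, -0.2]
[0.096, -0.002, 0.085] [-0.0, -47.8, -0.2]
```

```bash
python3 -m crank '[{"travel":[0.006,0,0.003],"rotation":[0,-2.8,0],"fingers":1},{"travel":[0.015,-0.001,0.008],"rotation":[0,-6.8,0],"fingers":1},{"travel":[0.027,-0.001,0.013],"rotation":[0,-11.8,0],"fingers":1},{"travel":[0.038,-0.001,0.019],"rotation":[0,-16.8,0],"fingers":1},{"travel":[0.048,-0.001,0.026],"rotation":[0,-21.8,0],"fingers":1},{"travel":[0.058,-0.001,0.034],"rotation":[0,-26.8,0],"fingers":1},{"travel":[0.068,-0.001,0.044],"rotation":[0,-31.8,0],"fingers":1},{"travel":[0.077,-0.001,0.054],"rotation":[0,-36.8,0],"fingers":1},{"travel":[0.086,-0.002,0.064],"rotation":[0,-40.8,0],"fingers":1},{"travel":[0.092,-0.002,0.075],"rotation":[0,-44.8,0],"fingers":1},{"travel":[0.096,-0.002,0.085],"rotation":[0,-47.8,0],"fingers":1},{"travel":[0.096,-0.002,0.085],"rotation":[0,-47.8,0],"fingers":1}]'
python3 - <<'E'
from plan import *
for n in ('top','scene'): cv2.imwrite(f'pics/{n}10.png',r.read_camera(n)[:,:,::-1])
crop('pics/scene10.png',290,50,220,220,3,'pics/s10c.png')
crop('pics/top10.png',130,150,200,180,3,'pics/t10c.png')
s=r.observe(); p0=np.array(s['tool_pos']);R0=np.array(s['ee_rot']);print(p0,s['wrist_force'],s['width'],s['joint_positions'])
Rm=scoopR(12.1,0)
g0=p0-GO*R0[:,2]; g1=np.array([.4945,.0095,.114])+Rm@G
path(p0,R0,[(g0,89,0),(g1,12.1,0)],12)
E
```

```text
time: 13.95
tool_pos: [0.5568, 0.1335, 0.2926]
ee_rot: [[-0.022, -1.0, 0.002], [-1.0, 0.022, -0.0], [0.0, -0.002, -1.0]]
wrist_force: [0.5, -0.6, -2.1]
width: 0.0168
[0.5572 0.1354 0.2923] [ 0.7169  0.5244 -2.0428] 0.016973391987756332 [ 0.0974  0.3407  0.2297  1.4588 -0.0024 -1.4532]
[0.003, 0.002, 0.002] [-0.1, -0.1, 1.4]
[0.01, 0.006, 0.008] [-0.1, -0.1, 5.5]
[0.021, 0.012, 0.017] [-0.1, -0.1, 11.9]
[0.034, 0.02, 0.027] [-0.1, -0.1, 19.8]
[0.05, 0.03, 0.04] [-0.1, -0.1, 28.8]
[0.066, 0.039, 0.053] [-0.1, -0.1, 38.3]
[0.082, 0.049, 0.066] [-0.1, -0.1, 47.8]
[0.098, 0.058, 0.078] [-0.1, -0.1, 56.8]
[0.112, 0.066, 0.089] [-0.1, -0.1, 64.7]
[0.122, 0.073, 0.098] [-0.1, -0.1, 71.0]
[0.13, 0.077, 0.104] [-0.1, -0.1, 75.2]
[0.132, 0.079, 0.106] [-0.1, -0.1, 76.7]
```

View pics/s10c.png

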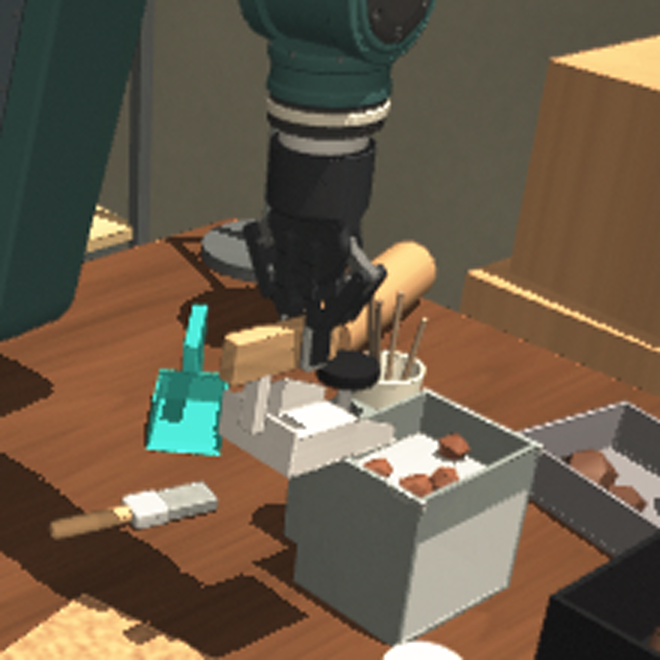

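View pics/t10c.png

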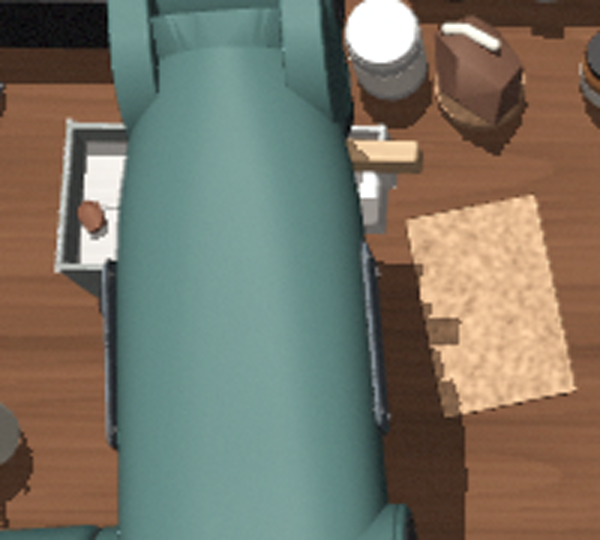

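```bash
python3 -m crank '[{"travel":[0.003,0.002,0],"rotation":[0,0,1.4],"fingers":1},{"travel":[0.01,0.006,0],"rotation":[0,0,6],"fingers":1},{"travel":[0.023,0.014,0],"rotation":[0,0,14],"fingers":1},{"travel":[0.038,0.022,0.005],"rotation":[0,0,22],"fingers":1},{"travel":[0.053,0.032,0.01],"rotation":[0,0,30],"fingers":1},{"travel":[0.067,0.04,0.015],"rotation":[0,0,38],"fingers":1},{"travel":[0.082,0.049,0.02],"rotation":[0,0,46],"fingers":1},{"travel":[0.096,0.057,0.03],"rotation":[0,0,54],"fingers":1},{"travel":[0.11,0.065,0.045],"rotation":[0,0,62],"fingers":1},{"travel":[0.122,0.073,0.065],"rotation":[0,0,70],"fingers":1},{"travel":[0.13,0.077,0.085],"rotation":[0,0,75],"fingers":1},{"travel":[0.132,0.079,0.1],"rotation":[0,0,76.7],"fingers":1}]'
python3 -m crank '[{"travel":[0,0,0],"rotation":[0,0,0],"fingers":1},{"travel":[0,0,0],"rotation":[0,0,0],"fingers":1},{"travel":[0,0,0],"rotation":[0,0,0],"fingers":1}]'
python3 - <<'E'
from plan import *
for n in ('top','scene'): cv2.imwrite(f'pics/{n}11.png',r.read_camera(n)[:,:,::-1])
crop('pics/scene11.png',250,150,170,150,4,'pics/s11c.png')
crop('pics/top11.png',130,150,240,180,3,'pics/t11c.png')
s=r.observe(); print(s['tool_pos'],s['wrist_force'])
for z in (.034,.004):
    p,R=tcp_for([.4945,.0095,z],[0,0,0],12.1,0,G); print(p,*delta(p,R))
E
```

```text
time: 15.25
tool_pos: [0.4758, 0.0056, 0.1904]
ee_rot: [[-0.978, -0.208, -0.001], [-0.208, 0.978, -0.002], [0.001, -0.002, -1.0]]
wrist_force: [0.6, 0.6, -2.7]
width: 0.0167
time: 15.55
tool_pos: [0.4772, 0.006, 0.1921]
ee_rot: [[-0.977, -0.213, 0.001], [-0.213, 0.977, -0.002], [-0.001, -0.002, -1.0]]
wrist_force: [-0.3, -0.3, -1.7]
width: 0.0167
[0.4771 0.0059 0.1919] [ 0.6244  0.0373 -1.6728]
[0.4761 0.0045 0.1068] [ 1.3187 -0.9487 85.0925] [-0.1133  0.0351  0.2028]
[0.4761 0.0045 0.0768] [  1.337   -0.8894 115.0924] [-0.1133  0.0351  0.2028]
```

View pics/s11c.png

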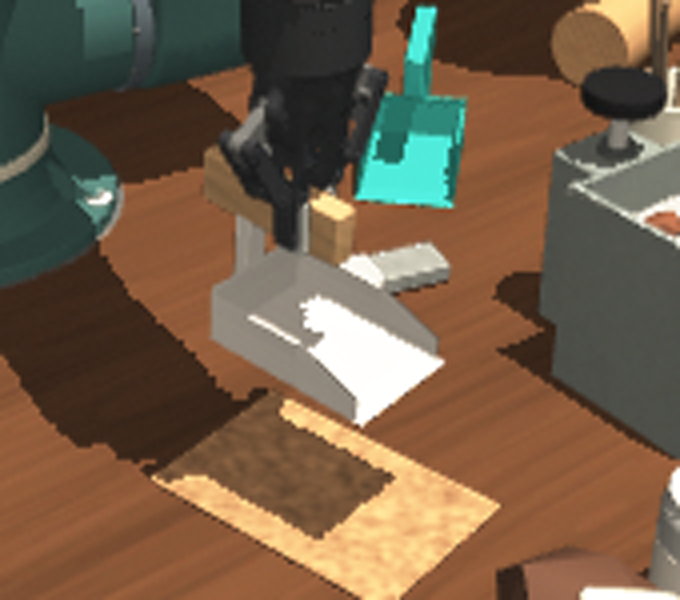

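View pics/t11c.png

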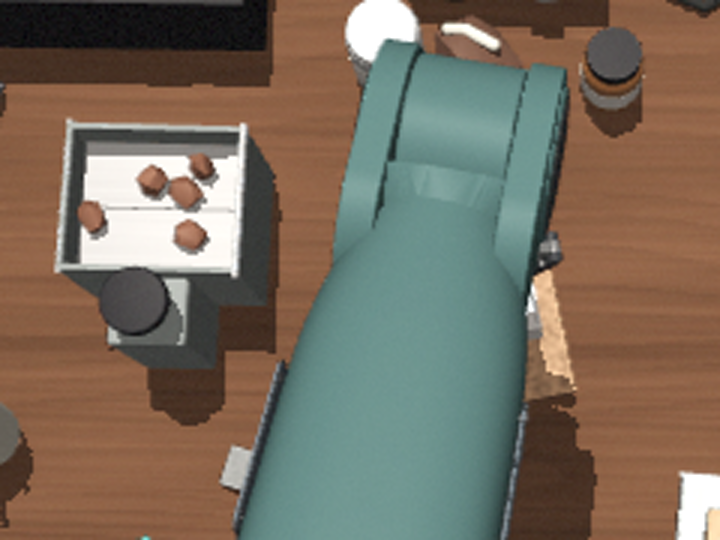

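```bash
python3 -m crank '[{"travel":[0.0013,-0.001,0.03],"rotation":[0,0,0.2],"fingers":1},{"travel":[0.0013,-0.001,0.065],"rotation":[0,0,0.2],"fingers":1},{"travel":[0.0013,-0.001,0.095],"rotation":[0,0,0.2],"fingers":1},{"travel":[0.0013,-0.001,0.11],"rotation":[0,0,0.2],"fingers":1},{"travel":[0.0013,-0.001,0.113],"rotation":[0,0,0.2],"fingers":1},{"travel":[0.0013,-0.001,0.115],"rotation":[0,0,0.2],"fingers":1},{"travel":[0.0013,-0.001,0.115],"rotation":[0,0,0.2],"fingers":1}]'
python3 -m crank '[{"travel":[0,0,0.001],"rotation":[0,0,0],"fingers":1},{"travel":[0,0,0.001],"rotation":[0,0,0],"fingers":1}]'
python3 - <<'E'
from plan import *
for n in ('scene',): cv2.imwrite(f'pics/{n}12.png',r.read_camera(n)[:,:,::-1])
crop('pics/scene12.png',250,170,150,140,5,'pics/s12c.png')
E
```

```text
time: 16.35
tool_pos: [0.4757, 0.0043, 0.0774]
ee_rot: [[-0.978, -0.209, 0.001], [-0.209, 0.978, -0.002], [-0.0, -0.002, -1.0]]
wrist_force: [-9.2, -0.4, 17.8]
width: 0.0167
time: 16.55
tool_pos: [0.4758, 0.0041, 0.0765]
ee_rot: [[-0.978, -0.209, 0.001], [-0.209, 0.978, -0.002], [-0.0, -0.003, -1.0]]
wrist_force: [-9.1, -1.2, 17.7]
width: 0.0168
```

View pics/s12c.png

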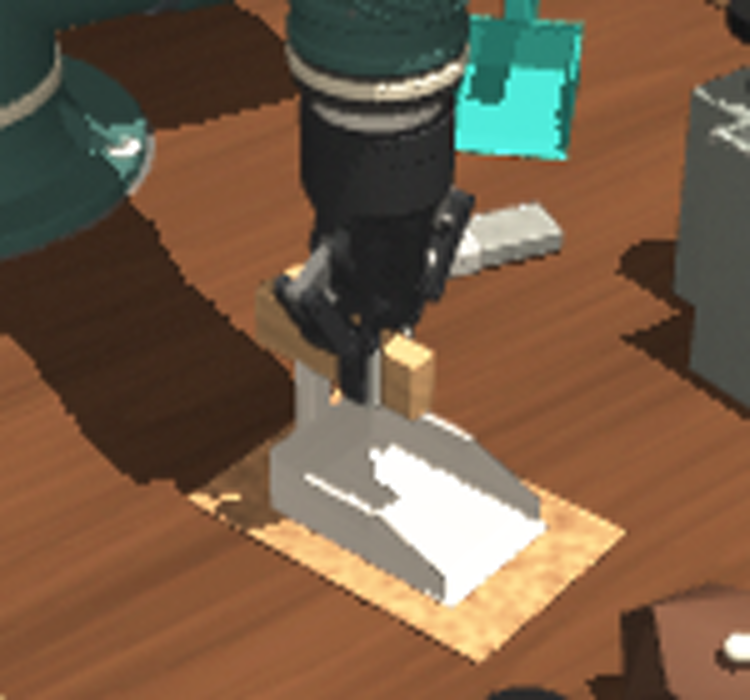

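```bash
python3 -m crank '[{"travel":[0,0,-0.001],"rotation":[0,0,0],"fingers":1},{"travel":[0,0,-0.001],"rotation":[0,0,0],"fingers":0.8},{"travel":[0,0,-0.001],"rotation":[0,0,0],"fingers":0},{"travel":[0,0,-0.001],"rotation":[0,0,0],"fingers":0},{"travel":[0,0,-0.001],"rotation":[0,0,0],"fingers":0},{"travel":[0,0,-0.001],"rotation":[0,0,0],"fingers":0},{"travel":[0,0,-0.03],"rotation":[0,0,0],"fingers":0},{"travel":[0,0,-0.07],"rotation":[0,0,0],"fingers":0},{"travel":[0,0,-0.12],"rotation":[0,0,0],"fingers":0},{"travel":[0,0,-0.17],"rotation":[0,0,0],"fingers":0},{"travel":[0,0,-0.2],"rotation":[0,0,0],"fingers":0},{"travel":[0,0,-0.2],"rotation":[0,0,0],"fingers":0}]'
python3 - <<'E'
from plan import *
s=r.observe();p0=np.array(s['tool_pos']);R0=np.array(s['ee_rot'])
cv2.imwrite('pics/w13.png',r.read_camera('wrist')[:,:,::-1])
for n in ('scene','top'): cv2.imwrite(f'pics/{n}13.png',r.read_camera(n)[:,:,::-1])
crop('pics/scene13.png',250,170,150,140,5,'pics/s13c.png')
crop('pics/top13.png',130,180,110,100,6,'pics/t13c.png')
print(p0,s['joint_positions'],s['wrist_force'])
R=R0; 
for z in (.30,.23): print(delta(np.array([.457,.308,z]),R))
E
```

```text
time: 17.8
tool_pos: [0.477, 0.0043, 0.2789]
ee_rot: [[-0.978, -0.209, 0.006], [-0.209, 0.978, -0.002], [-0.005, -0.004, -1.0]]
wrist_force: [1.1, -0.1, -1.7]
width: 0.0853
[0.477  0.0043 0.2789] [-0.1611  0.165  -0.0504  1.3492 -0.0015 -0.3714] [ 1.0613 -0.1283 -1.6695]
(array([-45.4185, 300.5129, -26.0492]), array([ 0.1456, -0.3777, -0.0005]))
(array([-45.5177, 300.5876,  43.9507]), array([ 0.1456, -0.3777, -0.0005]))
```

View pics/s13c.png

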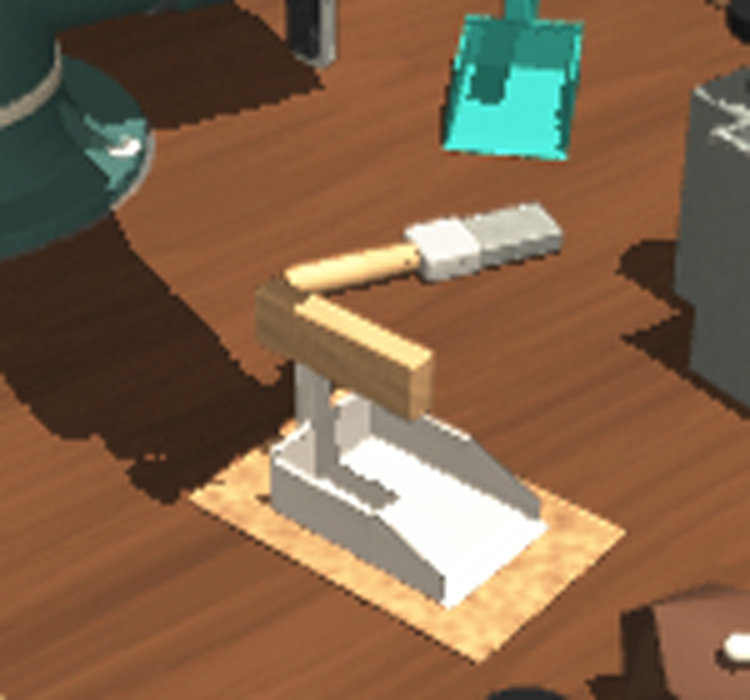

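View pics/w13.png

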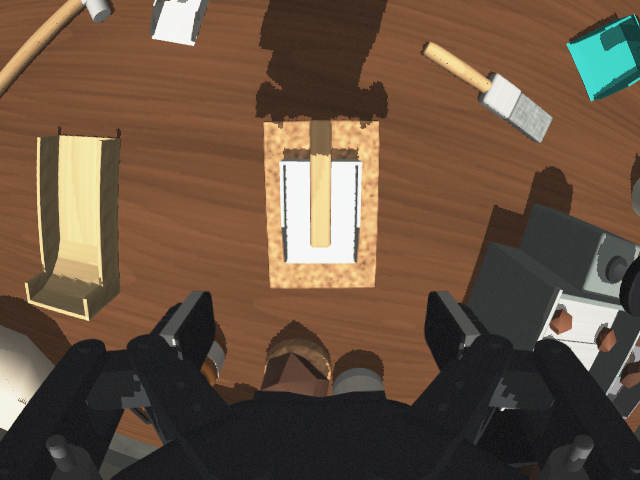

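View pics/t13c.png

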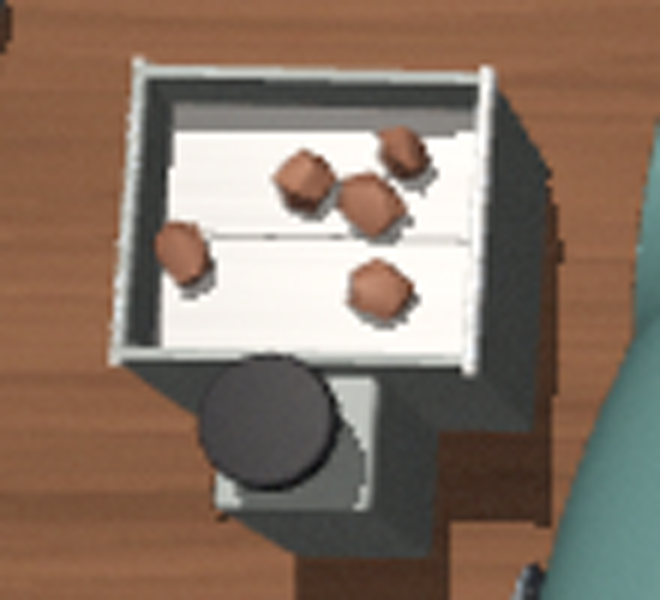

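```bash
python3 - <<'E'
from h import *
a=lambda c:(250+(c[0]+.5)/5-.5,170+(c[1]+.5)/5-.5)
L=[cast('scene',a(c),.005) for c in [(447,607),(546,525)]]; d=L[1]-L[0]
h=np.degrees(np.arctan2(d[1],d[0]))-90; lip=(L[0]+L[1])/2; o=lip-scoopR(12.1,0)@[.068,0,0]
print('lip',lip,'head',h,'origin',o, 'in mat',scoopR(12.1,0).T@(o-[.4945,.0095,.004])*1000)
E
python3 -m crank '[{"travel":[-0.005,0.03,-0.026],"rotation":[0,0,0],"fingers":1},{"travel":[-0.014,0.08,-0.026],"rotation":[0,0,0],"fingers":1},{"travel":[-0.02,0.13,-0.026],"rotation":[0,0,0],"fingers":1},{"travel":[-0.028,0.18,-0.026],"rotation":[0,0,0],"fingers":1},{"travel":[-0.035,0.23,-0.026],"rotation":[0,0,0],"fingers":1},{"travel":[-0.042,0.27,-0.026],"rotation":[0,0,0],"fingers":1},{"travel":[-0.045,0.295,-0.026],"rotation":[0,0,0],"fingers":1},{"travel":[-0.0455,0.3005,-0.026],"rotation":[0,0,0],"fingers":1},{"travel":[-0.0455,0.3005,-0.026],"rotation":[0,0,0],"fingers":1},{"travel":[-0.0455,0.3005,-0.026],"rotation":[0,0,0],"fingers":1}]'
python3 - <<'E'
from h import *
s=r.observe();print(s['tool_pos'],s['joint_positions'],delta(np.array([.457,.308,.2]),np.array(s['ee_rot'])))
cv2.imwrite('pics/scene14.png',r.read_camera('scene')[:,:,::-1]); crop('pics/scene14.png',340,60,150,200,4,'pics/s14c.png')
E
```

```text
lip [0.5556 0.0195 0.005 ] head 11.846416097954176 origin [0.4892 0.0053 0.005 ] in mat [-6.1112 -3.025   1.    ]
time: 18.95
tool_pos: [0.4573, 0.307, 0.3001]
ee_rot: [[-0.978, -0.208, -0.001], [-0.208, 0.978, -0.002], [0.002, -0.002, -1.0]]
wrist_force: [0.4, 0.2, -0.2]
width: -0.0002
[0.4573 0.307  0.3001] [ 0.444   0.3014  0.1921  1.4634 -0.0015  0.2343] (array([ -0.0911,   1.257 , 100.1398]), array([0., 0., 0.]))
```

View pics/s14c.png

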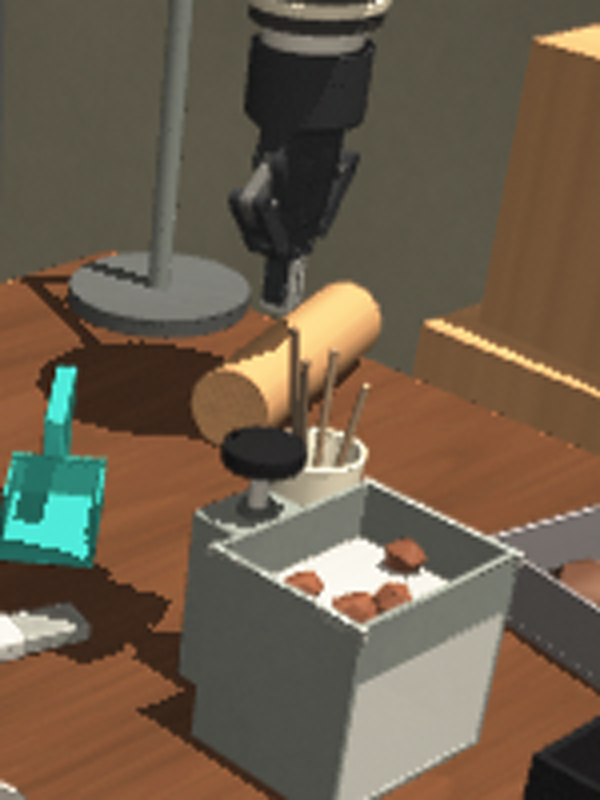

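```bash
python3 -m crank '[{"travel":[0,0.001,0.04],"rotation":[0,0,0],"fingers":1},{"travel":[0,0.001,0.075],"rotation":[0,0,0],"fingers":1},{"travel":[0,0.001,0.09],"rotation":[0,0,0],"fingers":1},{"travel":[0,0.001,0.095],"rotation":[0,0,0],"fingers":1},{"travel":[0,0.001,0.1],"rotation":[0,0,0],"fingers":1},{"travel":[0,0.001,0.105],"rotation":[0,0,0],"fingers":1},{"travel":[0,0.001,0.11],"rotation":[0,0,0],"fingers":1},{"travel":[0,0.001,0.115],"rotation":[0,0,0],"fingers":1},{"travel":[0,0.001,0.12],"rotation":[0,0,0],"fingers":1},{"travel":[0,0.001,0.125],"rotation":[0,0,0],"fingers":1}]'
python3 -m crank '[{"travel":[0,0,0.003],"rotation":[0,0,0],"fingers":1},{"travel":[0,0,0.005],"rotation":[0,0,0],"fingers":1},{"travel":[0,0,0.007],"rotation":[0,0,0],"fingers":1},{"travel":[0,0,0.008],"rotation":[0,0,0],"fingers":1},{"travel":[0,0,0.008],"rotation":[0,0,0],"fingers":1},{"travel":[0,0,0.008],"rotation":[0,0,0],"fingers":1}]'
```

```text
time: 20.0
tool_pos: [0.4577, 0.3086, 0.1764]
ee_rot: [[-0.978, -0.209, 0.002], [-0.209, 0.978, -0.002], [-0.001, -0.002, -1.0]]
wrist_force: [-1.2, -4.5, 12.2]
width: -0.0002
time: 20.6
tool_pos: [0.4578, 0.3087, 0.1699]
ee_rot: [[-0.978, -0.209, 0.003], [-0.209, 0.978, -0.001], [-0.003, -0.002, -1.0]]
wrist_force: [-6.4, -7.0, 26.7]
width: 0.0
```

```bash
python3 -m crank '[{"travel":[0,0,0.001],"rotation":[0,0,0],"fingers":1},{"travel":[0,0,0.001],"rotation":[0,0,0],"fingers":1},{"travel":[0,0,0.001],"rotation":[0,0,0],"fingers":1},{"travel":[0,0,0.001],"rotation":[0,0,0],"fingers":1},{"travel":[0,0,0.001],"rotation":[0,0,0],"fingers":1},{"travel":[0,0,0.001],"rotation":[0,0,0],"fingers":1},{"travel":[0,0,0.001],"rotation":[0,0,0],"fingers":1},{"travel":[0,0,0.001],"rotation":[0,0,0],"fingers":1}]'
python3 - <<'E'
from h import *
for n in ('scene','top'): cv2.imwrite(f'pics/{n}15.png',r.read_camera(n)[:,:,::-1])
crop('pics/scene15.png',340,100,150,170,4,'pics/s15c.png')
crop('pics/top15.png',130,170,110,110,5,'pics/t15c.png')
E
```

```text
time: 21.4
tool_pos: [0.4579, 0.3087, 0.1698]
ee_rot: [[-0.978, -0.209, 0.004], [-0.209, 0.978, -0.001], [-0.004, -0.001, -1.0]]
wrist_force: [-9.0, -9.9, 38.8]
width: -0.0001
```

View pics/s15c.png

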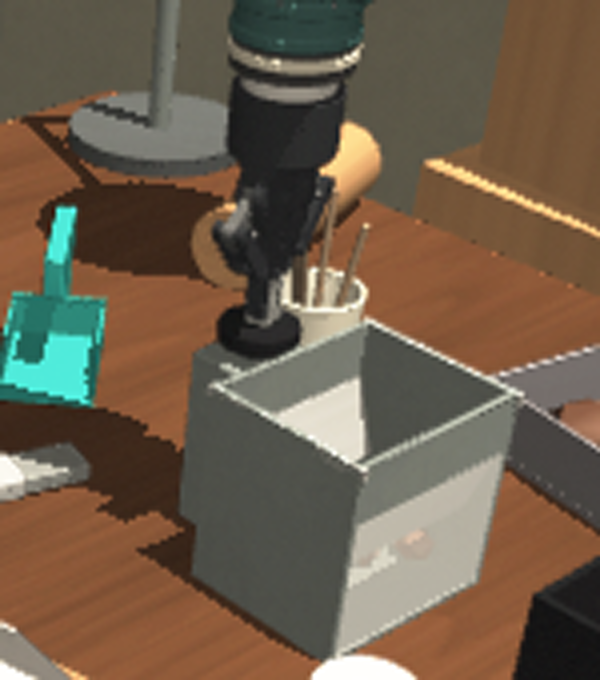

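View pics/t15c.png

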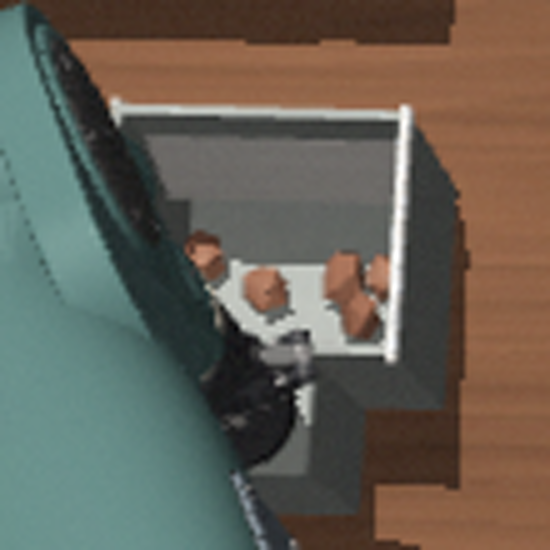

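```bash
python3 -m crank '[{"travel":[0,0,-0.006],"rotation":[0,0,0],"fingers":1},{"travel":[0,0,-0.014],"rotation":[0,0,0],"fingers":1},{"travel":[0,0,-0.022],"rotation":[0,0,0],"fingers":1},{"travel":[0,0,-0.032],"rotation":[0,0,0],"fingers":1},{"travel":[0,0,-0.045],"rotation":[0,0,0],"fingers":1},{"travel":[0,0,-0.075],"rotation":[0,0,0],"fingers":1},{"travel":[0,0,-0.11],"rotation":[0,0,0],"fingers":1},{"travel":[0.05,-0.02,-0.13],"rotation":[0,0,0],"fingers":1},{"travel":[0.1,-0.03,-0.13],"rotation":[0,0,0],"fingers":1},{"travel":[0.12,-0.04,-0.13],"rotation":[0,0,0],"fingers":1},{"travel":[0.12,-0.04,-0.13],"rotation":[0,0,0],"fingers":1},{"travel":[0.12,-0.04,-0.13],"rotation":[0,0,0],"fingers":1}]'
python3 -m crank '[{"travel":[0,0,0],"rotation":[0,0,0],"fingers":1},{"travel":[0,0,0],"rotation":[0,0,0],"fingers":1},{"travel":[0,0,0],"rotation":[0,0,0],"fingers":1},{"travel":[0,0,0],"rotation":[0,0,0],"fingers":1},{"travel":[0,0,0],"rotation":[0,0,0],"fingers":1}]'
python3 - <<'E'
from h import *
for n in ('scene','top'): cv2.imwrite(f'pics/{n}16.png',r.read_camera(n)[:,:,::-1])
a=cv2.imread('pics/scene0.png').astype(int);b=cv2.imread('pics/scene16.png')
E
```

```text
time: 22.7
tool_pos: [0.3482, 0.2449, 0.2973]
ee_rot: [[-0.978, -0.209, 0.001], [-0.209, 0.978, -0.001], [-0.001, -0.001, -1.0]]
wrist_force: [-0.8, 0.0, 0.4]
width: 0.0004
time: 23.2
tool_pos: [0.3483, 0.2449, 0.2966]
ee_rot: [[-0.978, -0.209, -0.001], [-0.209, 0.978, -0.002], [0.001, -0.002, -1.0]]
wrist_force: [-0.0, 0.2, -0.3]
width: 0.0
```

View pics/scene16.png

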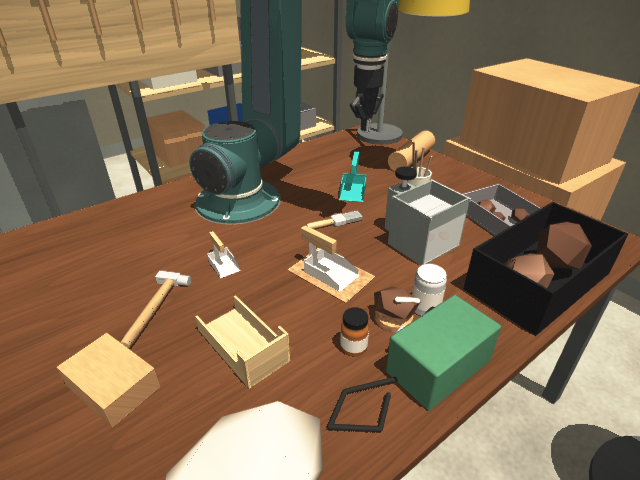

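View pics/top16.png

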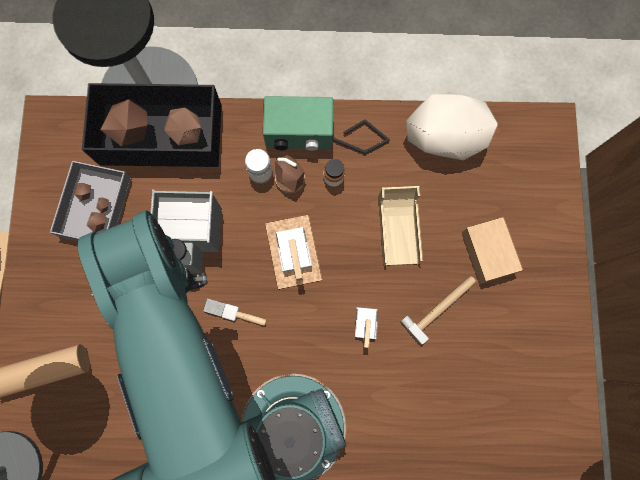

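The final pictures show the hatch closed and empty (top view, about 182,215), the plunger up (scene view, 405,175), the scoop flat on its mat (about 293,252) and the tray empty. The bystanders are where they started.

```bash
python3 - <<'E'
from station import r
print(r.job_done())
E
```

```text
the job is handed in; nothing more can be done
None
```

The job is done and handed in at about 23 s, but one wrist-force reading went over the limit, so it may be judged a fail.

**What I did:** I scooped all five chips in one pass and tipped them onto the closed hatch. I then laid the scoop back on its mat and pressed the plunger to its stop. It stayed there about 1 s at 27–39 N. All five chips dropped into the chamber, and I let the plunger spring back up.

**Last checks:**
- **Plunger and hatch:** the plunger is up and the flaps are closed with nothing on them. The five chips were seen in the chamber during the press.
- **Tray and bench:** the tray is empty, there are no spills, and the bystanders look unmoved.
- **Scoop:** it lies flat on the mat. One camera measurement put its origin about 6 mm (x) and 3 mm (y) off the mat's centre, with the heading within about 0.3°.

**What went wrong:**
- **Wrist force:** one reading at the end of the tipping move (t = 12.35 s) was [-108, -75, 86] N, about 157 N in total against the 120 N limit. It was back to normal by the next reading 0.3 s later.
- **Likely cause:** joint 4 was then at 2.1097 rad, right at its 2.11 limit, so I suspect a jolt there. I saw no collision and nothing shifted.

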